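# Pack the foam-lined grooming case and the bottle caddy

### The arm

A 7-joint arm with a two-finger parallel gripper is mounted at the origin on the work surface. World frame = base frame: x ahead of the robot, y to its left, z up, the work surface at z = 0. Lengths are in m, angles in rad, forces in N, time in s.
With the tool pointing down it reaches from about 0.425 to 0.875 m from the base axis. Payload 8.4 kg.
Tool frame: the origin (TCP) lies at the very end of the fingers, on their centre line; the grasp point (between the pads) lies 19 mm behind it; y points along the fingers, z is the direction in which the jaws open and shut, and the axes are right-handed (so a half turn about y gives the same grasp; the last joint's range is limited). The gripper opens to 87 mm and grips with 3 to 60 N. Pads are 19 mm wide; open, the fingers measure 117 mm over their backs; the gripper's body (75 mm by 190 mm) begins 51 mm behind the grasp point.
Start: joints at [-1.35, 0.333, 0.04, 1.465, -0.013, 1.343, -0.059], TCP at [0.204, 0.617, 0.223] pointing down, gripper open.
Joint ranges: [-2.58, 2.58], [-0.38, 2.09], [-1.3, 1.39], [0.25, 2.4], [-1.5, 4.64], [0.08, 2.09], [-2.65, 2.65]. Speed limits (rad/s): [2.22, 2.22, 2.79, 2.79, 3.14, 3.14, 3.14].

### API

Orientations are given as a unit quaternion [x, y, z, w].
In Python, from bench import ctrl gives the robot as it stands.
- The arm moves only by the tool servo_tool, never from a script. Its argument "motion" is a list that holds one entry, the list of rows, each a list of 6 numbers: the shift along the tool's x, y, z in mm, then the turn, a rotation vector about the tool's x, y, z in degrees. In form: [[[x, y, z, rx, ry, rz], ...]]. A call has exactly 5 rows; each row shifts and turns the commanded pose from where the row before left it, along the tool's axes as they then stand; what a row does not reach is not made up. A row lasts 1/8 s, in which the tool goes at most 62.5 mm and 10.7 degrees, less where a joint would pass 70% of its speed; a pose out of reach is approached as far as the arm can. A call is refused whole if a number of a shift passes 62.5 or a number of a turn 10.7, either way. A call with a gripper value outside its range is refused whole. "fingers" is the finger opening in mm, from 0 to 87, set as the call begins (left out, the last holds). The fingers move at their own pace and stop on an object; "grip_force" is the grip in N (left out, the last holds). Time passes only in rows, so rows that do not move let the fingers close, or fill a call up. It gives the time, the measured TCP pose, the force and the opening at its end, in the units of the state.
- ctrl.state(): the state, without advancing time (a new reading comes with each control period).
- ctrl.camera(name): name is "side" or "top"; returns a dict with "color" (384x512x3 uint8, blue, green, red), "fx", "fy", "cx", "cy" (pixels), "xyz" and "rotation" of the camera in the world. Camera axes: x right, y up, looking along -z (the intrinsics and any distortion apply to the point x, -y, -z); pixel columns grow to the right and rows downward; lengths in m; the calibration is good to about 2 mm. A picture is of the moment at which its call begins. There is no depth.
- ctrl.sign_off(): hands the job in, once; it reports no verdict.
The state is a dict: "clock": time; "joint_positions": joint angles; "joint_vel": joint speeds; "joint_efforts": joint torques, N m; "ee_pos": TCP position; "tool_rot": TCP orientation; "wrist_force": force on the tool from outside, world axes, zero at the start; "wrist_torque": the same for the moment, N m; "gripper_width": finger opening in m.
Only numpy, scipy, OpenCV 4.12 (cv2) and the standard library are available. Lean on these libraries where they do the work, as an engineer would, in place of code of your own. Each camera call takes 0.05 s, during which the arm holds its last target.

### The job

Pinch the two spring buttons on the grooming case's cover together, lift the cover off and lay it right way up on the grey stone mat. Then press every loose grooming piece that is out on the sill (trimmer, soap box, nail set: two or three of them) fully home into the foam cutout it fits, and stand every loose bottle upright in the divided caddy, one per cell. Leave the tumbler, pot, comb and hair clip where they are.

Things in the scene. Friction and masses are not known exactly. Their poses are not given: they have to be found in the camera images.
- case: grooming case fixed to the sill: flat grey box 172 x 180 mm (own x, y), filled with dark foam, foam top 45 mm up. Origin: centre of its underside. Cutouts long along own y, 24 mm deep: a long one (44 x 156 mm) on the -x side; on the +x side two short ones in line. Springy lips along their long sides pinch a piece: it rests about 17 mm proud until pushed straight and level down with about 8 N; friction then holds it
- cut_trimmer (a point): centre of the floor of the long cutout, for the trimmer, 21 mm above the sill and 24 mm below the foam top; axes as the case's; the piece's long axis goes along y (same for the other cutouts). The rounded lips stand 2 mm into the piece's width on each side, 8 mm below the foam top; 3 mm play at each end
- cut_soapbox (a point): centre of the floor of the wider short cutout (56 x 82 mm, +x +y corner of the case), for the soap box; 24 mm below the foam top, axes as the case's
- cut_nailset (a point): centre of the floor of the narrower short cutout (44 x 66 mm, +x -y corner of the case), for the nail set; 24 mm below the foam top, axes as the case's
- cover: lift-off white cover, 184 x 192 mm (own x, y): skirt 18 mm deep, panel top at 23 mm, catch block in the middle up to 55 mm. Origin: centre of its underside (skirt edge). On the case it sits at z = 27 mm, axes along the case's, 2 mm play. Hooks lock it until both buttons are pressed; the squeeze on the buttons is also the grip to lift it straight up. About 190 g
- catch (a point): middle of the catch between the two buttons, 40 mm above the cover's origin, axes as the cover's; button faces are 26 mm wide (x), reach 13 mm above and below this point, and stand at y = +26 and -26 mm (52 mm apart; 38 mm when fully pressed)
- button_l (a joint): spring button on the +y side of the catch: 0 = out, 0.007 m = fully pressed in towards the middle; about 3 N to start, 6 N fully in. It frees its hook from about 0.005
- button_r (a joint): the same on the -y side of the catch: 0 = out, 0.007 m = fully pressed
- mat: grey stone drying mat, 190 x 210 mm (x, y), 6 mm thick, fixed to the sill; origin: centre of its underside
- trimmer_mid (a point): centre of the loose hair trimmer, black with a steel head, lying flat: 150 mm long (own y), 38 mm wide (own x), 36 mm high, lower edges rounded, sides and top flat; either way round along y is fine. Fully home, this point is 18 mm above its cutout's floor and 12 mm of the piece stands above the foam. 80 to 210 g. May be absent
- soapbox_mid (a point): centre of the loose white soap box, lying flat: 76 mm long (own y), 50 mm wide (own x), 36 mm high, lower edges rounded, sides and top flat; either way round along y is fine. Fully home, this point is 18 mm above its cutout's floor and 12 mm of the piece stands above the foam. 80 to 210 g. May be absent
- nailset_mid (a point): centre of the loose aluminium nail-set case, lying flat: 60 mm long (own y), 38 mm wide (own x), 36 mm high, lower edges rounded, sides and top flat; either way round along y is fine. Fully home, this point is 18 mm above its cutout's floor and 12 mm of the piece stands above the foam. 80 to 210 g. May be absent
- lotion_mid (a point): centre of a loose upright round bottle, amber with black cap: diameter 44 mm all the way up, 120 mm high, this point half-way up, own z along its axis. Mass about 160 g. May be absent
- spray_mid (a point): centre of a loose upright round bottle, aluminium with white cap: diameter 44 mm all the way up, 108 mm high, this point half-way up, own z along its axis. Mass about 160 g. May be absent
- shampoo_mid (a point): centre of a loose upright round bottle, white with grey cap: diameter 44 mm all the way up, 114 mm high, this point half-way up, own z along its axis. Mass about 160 g. May be absent
- caddy: grey plastic caddy fixed to the sill, 216 x 76 mm (own x, own y), walls 50 mm high and 5 mm thick, two dividers making a row of three cells along own x, each about 65 x 66 mm; origin: centre of its underside
- cell0 (a point): centre of the floor of caddy cell 0 (-x end in the caddy's own frame), 5 mm above the sill; axes as the caddy's
- cell1 (a point): centre of the floor of caddy cell 1 (middle in the caddy's own frame), 5 mm above the sill; axes as the caddy's
- cell2 (a point): centre of the floor of caddy cell 2 (+x end in the caddy's own frame), 5 mm above the sill; axes as the caddy's
- tumbler: bystander: green glass tumbler, 68 mm across, 95 mm high; origin under its centre
- pot: bystander: round white ceramic pot with lid, 74 mm across, 69 mm high; origin under its centre
- comb: bystander: black comb lying flat, 170 x 28 x 5 mm (own x, y, z); origin under its centre
- clip: bystander: aluminium hair clip lying flat, 22 x 74 x 20 mm (own x, y, z); origin under its centre

How it is judged:
On the way, in this order (a step that is already met when the one before it is completed fails the run):
1. both buttons pressed in together while the cover is on the case (value of joint each of button_l, button_r above 0.0045 m and horizontal distance between cover and case below 0.02 m), for 0.1 s.
2. the cover stands right way up on the mat and is let go (horizontal distance between cover and mat below 0.045 m and height (world z) of cover below 0.012 m and angle between cover's own z axis and vertical below 0.08 rad and contact force between the fingers and cover below 0.05 N), for 0.2 s.
At the end, for the whole second after the job is handed in: The cover stands upright on the mat (within 45 mm of its centre); every piece that is present sits in its own cutout, within 8 mm and 0.1 rad and less than 3.5 mm above the cutout's floor; every bottle that is present stands upright (within 0.1 rad) on the floor of a caddy cell, one per cell (horizontal distance between cover and mat below 0.045 m and height (world z) of cover below 0.012 m and angle between cover's own z axis and vertical below 0.08 rad and horizontal distance between trimmer_mid and cut_trimmer below 0.008 m and z of trimmer_mid in the frame of cut_trimmer below 0.0215 m and angle between the y axis of trimmer_mid and the y axis of cut_trimmer, either way round below 0.1 rad and angle between each of trimmer_mid, soapbox_mid, nailset_mid, lotion_mid, spray_mid, shampoo_mid's own z axis and vertical below 0.1 rad and horizontal distance between soapbox_mid and cut_soapbox below 0.008 m and z of soapbox_mid in the frame of cut_soapbox below 0.0215 m and angle between the y axis of soapbox_mid and the y axis of cut_soapbox, either way round below 0.1 rad and horizontal distance between nailset_mid and cut_nailset below 0.008 m and z of nailset_mid in the frame of cut_nailset below 0.0215 m and angle between the y axis of nailset_mid and the y axis of cut_nailset, either way round below 0.1 rad and (horizontal distance between lotion_mid and cell0 below 0.022 m or horizontal distance between lotion_mid and cell1 below 0.022 m or horizontal distance between lotion_mid and cell2 below 0.022 m) and height (world z) of lotion_mid below 0.07 m and (horizontal distance between spray_mid and cell0 below 0.022 m or horizontal distance between spray_mid and cell1 below 0.022 m or horizontal distance between spray_mid and cell2 below 0.022 m) and height (world z) of spray_mid below 0.064 m and (horizontal distance between shampoo_mid and cell0 below 0.022 m or horizontal distance between shampoo_mid and cell1 below 0.022 m or horizontal distance between shampoo_mid and cell2 below 0.022 m) and height (world z) of shampoo_mid below 0.067 m); the robot touches nothing.
It fails at once if a bystander (tumbler, pot, comb, hair clip) is moved more than 40 mm or the tumbler or pot tipped (distance of any of tumbler, pot, comb, clip from where it was at the start of the episode above 0.04 m or angle between any of tumbler, pot's own z axis and vertical above 0.5 rad).
Of trimmer, soapbox, nailset only 2 to 3 are there at a start; the rules pass over those that are not, and their reading is None.
Of lotion, spray, shampoo only 2 to 3 are there at a start; the rules pass over those that are not, and their reading is None.
At some moment in a run one of trimmer, soapbox, nailset may be knocked a few centimetres aside while the robot is not near it.
It also fails if it takes over 210 s, if anything falls off the work surface, if the arm or the gripper's body presses on something with over 40 N, if the wrist force passes 120 N, or if a joint passes its speed limit or range.

## Working session

There is one attempt and no reset: what is moved stays moved. The work goes in short steps, Python scripts to look and compute and a tool call to move; the robot and the scene stay as the last step left them, time stands still between calls to the robot, and variables do not carry over. Pictures are saved under pics/ and viewed, and the job is handed in when it is done.

Besides the shell and the picture viewer there is one more tool, called after "Emit:" as name(argument=value, ...) on one line, values as JSON. servo_tool: Moves the arm, as the interface text tells. Its arguments: {"type":"object","properties":{"motion":{"type":"array","items":{"type":"array","items":{"type":"array","items":{"type":"number"}}}},"fingers":{"type":"number"},"grip_force":{"type":"number"}},"required":["motion"]}

```bash
ls; mkdir -p pics
python3 - <<'E'
from bench import ctrl
import cv2
s=ctrl.state()
for k,v in s.items(): print(k,v)
for n in("side","top"):
    c=ctrl.camera(n); cv2.imwrite(f"pics/{n}0.png",c["color"])
    print(n,{k:v for k,v in c.items() if k!="color"})
E
```

```text
pics
clock 0.0
joint_positions [-1.35019947  0.33387421  0.03985179  1.46627464 -0.01338101  1.34330728
 -0.05852854]
joint_vel [ 0.00208843 -0.00050312 -0.00040089  0.00063984  0.00100802 -0.00024883
  0.00144976]
joint_efforts [ 6.59044163e-04 -6.56340408e+01  1.33557558e+00 -4.03794622e+01
 -5.97562571e-02  4.47341474e-02  1.62617830e-04]
ee_pos [0.20421582 0.61658733 0.22168105]
tool_rot [ 0.69864805 -0.11263959  0.11254295 -0.69752227]
wrist_force [0.98551294 0.42558267 0.42288685]
wrist_torque [-0.00831058 -0.07430172 -0.02986999]
gripper_width 0.08720648948821817
side {'fx': 412.8335811576617, 'fy': 412.8335811576617, 'cx': 256.9212772460792, 'cy': 188.64433789969024, 'xyz': array([ 0.1315041 , -0.7861418 ,  0.77463786]), 'rotation': array([ 0.42351896, -0.10959822, -0.23285941,  0.86855997])}
top {'fx': 430.10640280137955, 'fy': 430.10640280137955, 'cx': 254.74322076807482, 'cy': 198.43223664901396, 'xyz': array([ 0.40947998, -0.01601101,  1.08190127]), 'rotation': array([ 0.05383971, -0.06538023, -0.69534561,  0.71366742])}
```

View pics/top0.png

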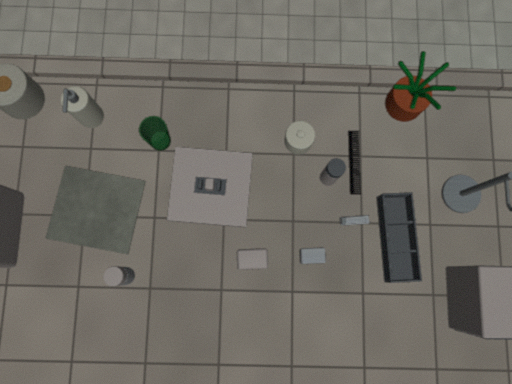

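View pics/side0.png

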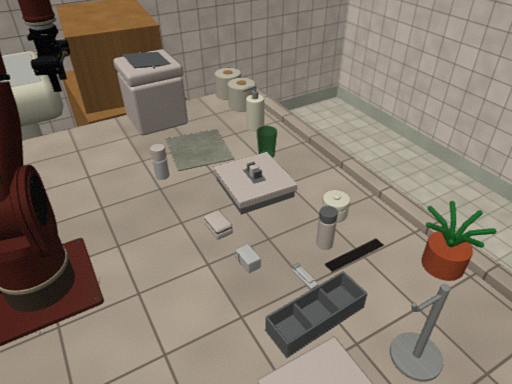

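```bash
cat > h.py <<'E'
import numpy as np, cv2
from scipy.spatial.transform import Rotation as R
from bench import ctrl
def cam(n):
    return ctrl.camera(n)
def ray(c,u,v):
    d=np.array([(u-c['cx'])/c['fx'],-(v-c['cy'])/c['fy'],-1.0])
    return R.from_quat(c['rotation']).apply(d)
def at(c,u,v,z):
    d=ray(c,u,v); return c['xyz']+d*(z-c['xyz'][2])/d[2]
def proj(c,P):
    p=R.from_quat(c['rotation']).inv().apply(np.atleast_2d(P)-c['xyz'])
    return np.stack([c['cx']+c['fx']*p[:,0]/-p[:,2], c['cy']+c['fy']*p[:,1]/p[:,2]],1)
def crop(c,box,s,name):
    x0,y0,x1,y1=box; im=c['color'][y0:y1,x0:x1]
    im=cv2.resize(im,None,fx=s,fy=s,interpolation=cv2.INTER_CUBIC)
    for x in range((x0//10+1)*10,x1,10):
        cv2.line(im,((x-x0)*s,0),((x-x0)*s,4 if x%50 else 12),(0,0,255),1)
        if x%20==0: cv2.putText(im,str(x),((x-x0)*s-10,20),0,.35,(0,0,255),1)
    for y in range((y0//10+1)*10,y1,10):
        cv2.line(im,(0,(y-y0)*s),(4,(y-y0)*s),(0,0,255),1)
        if y%20==0: cv2.putText(im,str(y),(6,(y-y0)*s+4),0,.35,(0,0,255),1)
    cv2.imwrite(f'pics/{name}.png',im)
E
python3 - <<'E'
from h import *
c=cam('top')
crop(c,(40,110,260,290),3,'t1'); crop(c,(230,110,430,290),4,'t2')
E
```

```text
(no output)
```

View pics/t1.png

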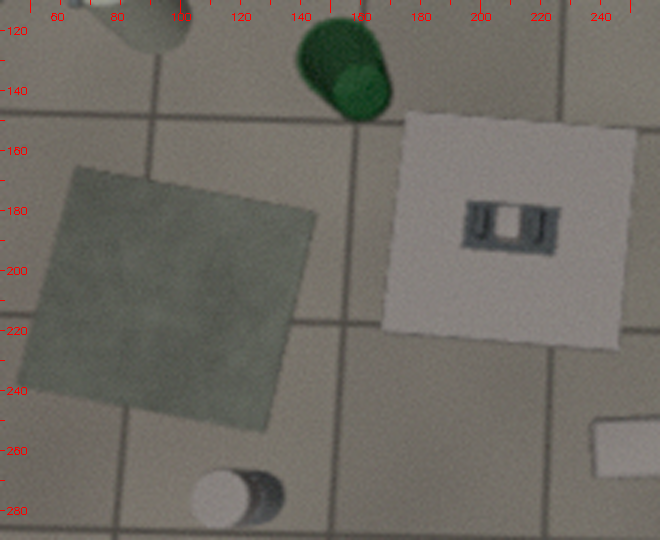

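View pics/t2.png

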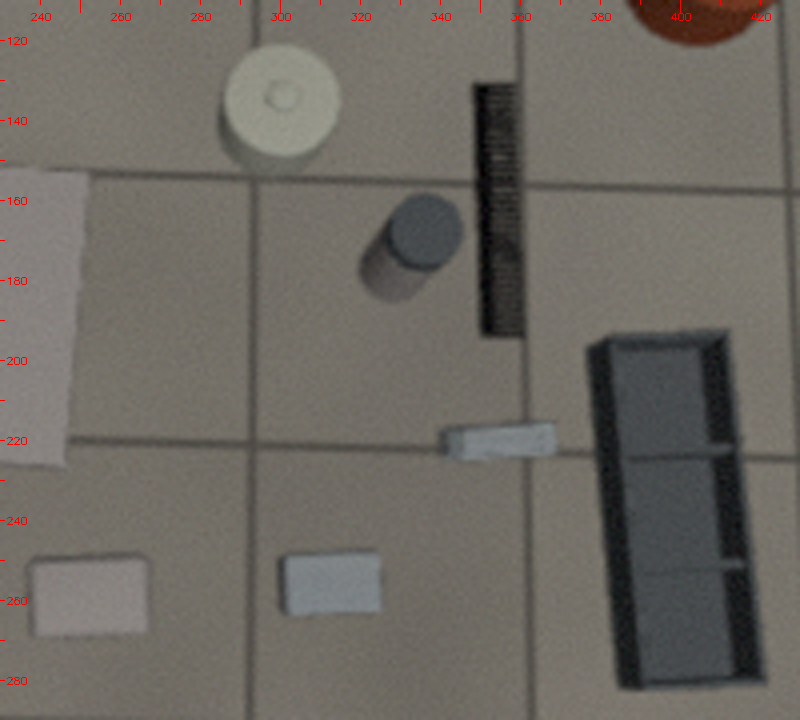

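```bash
cat > m.py <<'E'
from h import *
c=cam('top')
def rect(name,pts,z):
    P=np.array([at(c,u,v,z)[:2] for u,v in pts]); ctr=P.mean(0)
    e=[P[(i+1)%4]-P[i] for i in range(4)]
    print(name,ctr.round(4),'lens',[round(float(np.hypot(*x)),4) for x in e],'ang',[round(float(np.degrees(np.arctan2(x[1],x[0]))),1) for x in e])
rect('cover',[(175,147.3),(251.7,153),(245.7,226.3),(167.7,220)],.05)
rect('mat',[(65,165),(145.7,180.7),(128.3,253.7),(45.7,237.3)],.006)
rect('catch',[(196,177),(226.7,179.3),(225,194.7),(194.3,192.3)],.082)
rect('soap',[(238.2,250.5),(266.5,249),(267,268),(239,269.2)],.036)
rect('nail',[(301.2,249),(324.7,247.7),(325.2,262.3),(301.7,263.5)],.036)
for u,v in [(376.7,196.5),(384.5,282.5)]: print('base',at(c,u,v,0))
for u,v in [(412.2,192.5),(421.5,280.5),(383,195)]: print('rim',at(c,u,v,.05))
print('shampoo',at(c,336.5,167.8,.114)); print('spray',at(c,113.7,276.3,.108))
print('pot',at(c,300.5,134,.06),'tumbler',at(c,161,140,0.0),at(c,151,128,0.095),'clip',at(c,354,220,.02),'comb',at(c,355,162,.005))
E
python3 m.py
python3 - <<'E'
from h import *
c=cam('side'); crop(c,(130,100,330,270),4,'s1'); crop(c,(210,190,410,360),4,'s2')
E
```

```text
cover [0.613 0.079] lens [0.1904, 0.1828, 0.1881, 0.1814] ang [-92.7, 176.9, 86.9, -2.4]
mat [0.5561 0.3658] lens [0.2105, 0.1876, 0.2094, 0.1874] ang [-99.6, 170.7, 80.3, -9.0]
catch [0.6075 0.0751] lens [0.073, 0.0373, 0.0726, 0.0371] ang [-92.8, 175.9, 87.0, -3.5]
soap [ 0.4395 -0.0296] lens [0.0685, 0.0454, 0.0673, 0.0446] ang [-85.5, -177.3, 93.8, 4.2]
nail [ 0.4516 -0.1757] lens [0.0573, 0.0351, 0.057, 0.0348] ang [-85.4, -178.2, 94.3, 2.4]
base [ 0.6077676  -0.34441424  0.        ]
base [ 0.39127103 -0.3588154   0.        ]
rim [ 0.61101601 -0.41713043  0.05      ]
rim [ 0.39889816 -0.43141415  0.05      ]
rim [ 0.60276957 -0.34484555  0.05      ]
shampoo [ 0.651928   -0.21766808  0.114     ]
spray [0.39210964 0.2782086  0.108     ]
pot [ 0.74894141 -0.1400367   0.06      ] tumbler [0.74152679 0.2161386  0.        ] [0.74131302 0.22129219 0.095     ] clip [ 0.54296015 -0.28004006  0.02      ] comb [ 0.69605101 -0.2885498   0.005     ]
```

View pics/s1.png

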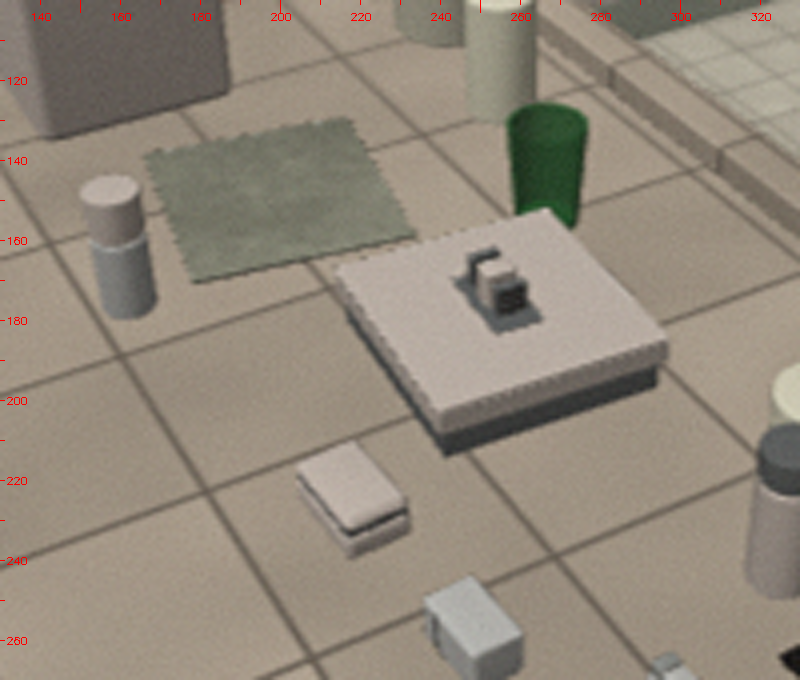

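View pics/s2.png

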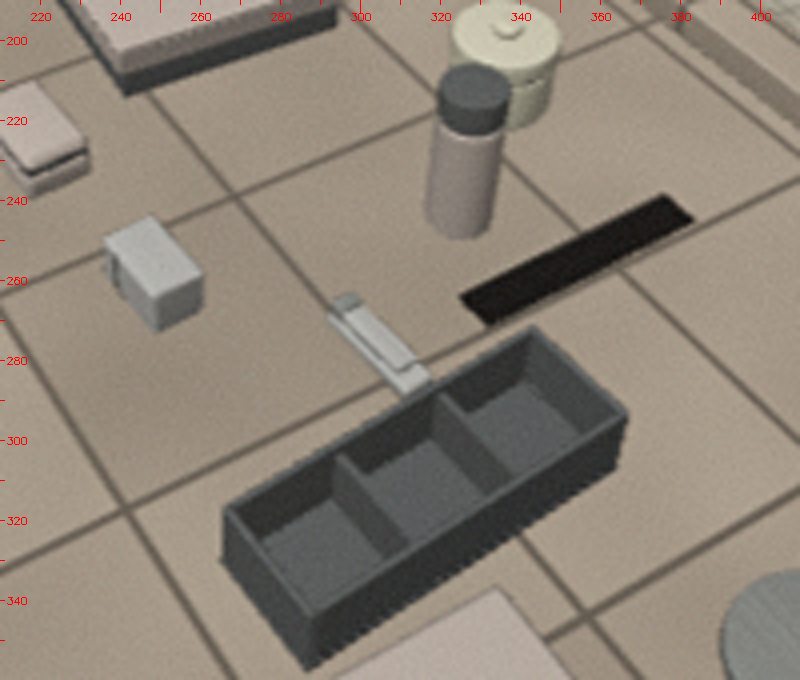

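```bash
cat > ov.py <<'E'
from h import *
def box(x,y,z0,z1,lx,ly,yaw):
    a=np.radians(yaw); r=np.array([[np.cos(a),-np.sin(a)],[np.sin(a),np.cos(a)]])
    q=np.array([[-1,-1],[1,-1],[1,1],[-1,1]])*[lx/2,ly/2]@r.T+[x,y]
    return [np.c_[q,np.full(4,z)] for z in (z0,z1)]
def cyl(x,y,z0,z1,d):
    t=np.linspace(0,2*np.pi,25)[:-1]
    return [np.c_[x+d/2*np.cos(t),y+d/2*np.sin(t),np.full(24,z)] for z in(z0,z1)]
def draw(c,items,s=4,b=None,name='ov'):
    x0,y0,x1,y1=b; im=cv2.resize(c['color'][y0:y1,x0:x1],None,fx=s,fy=s,interpolation=cv2.INTER_CUBIC)
    for it in items:
        for lp in it:
            p=((proj(c,lp)+.5-[x0,y0])*s-.5).round().astype(int)
            cv2.polylines(im,[p.reshape(-1,1,2)],True,(0,255,255) ,1)
    cv2.imwrite(f'pics/{name}.png',im)
E
cat > items.py <<'E'
from ov import *
I=[box(.613,.079,.027,.05,.184,.192,-3),box(.556,.3658,0,.006,.19,.21,-9.4),box(.4395,-.0296,0,.036,.05,.076,4),box(.4516,-.1757,0,.036,.038,.06,3.5),
box(.502,-.388,0,.05,.216,.076,3.8),cyl(.652,-.2177,0,.114,.044),cyl(.392,.278,0,.108,.044)]
E
python3 - <<'E'
from items import *
draw(cam('top'),I,3,(40,110,240,290),'o1');draw(cam('top'),I,4,(230,150,430,290),'o2')
draw(cam('side'),I,4,(130,100,330,240),'o3');draw(cam('side'),I,4,(210,200,390,350),'o4')
a=[cv2.imread(f'pics/o{i}.png') for i in(1,2,3,4)]
E
```

```text
(no output)
```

View pics/o2.png

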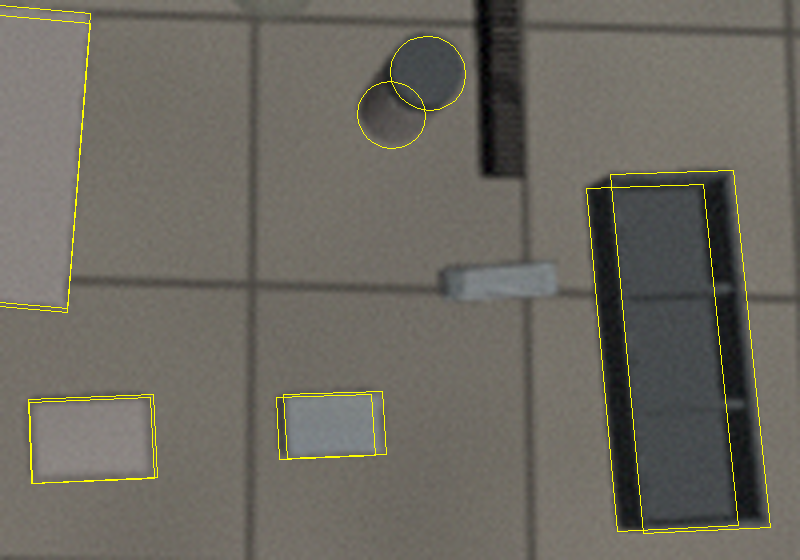

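View pics/o3.png

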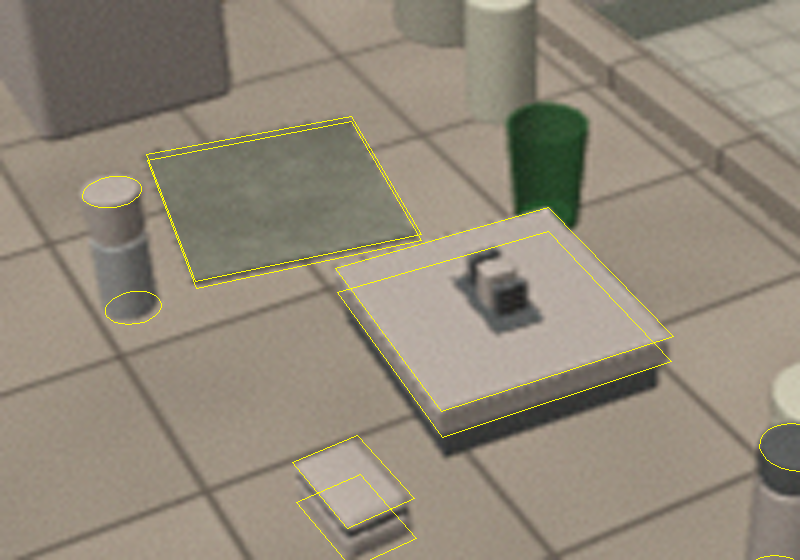

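View pics/o4.png

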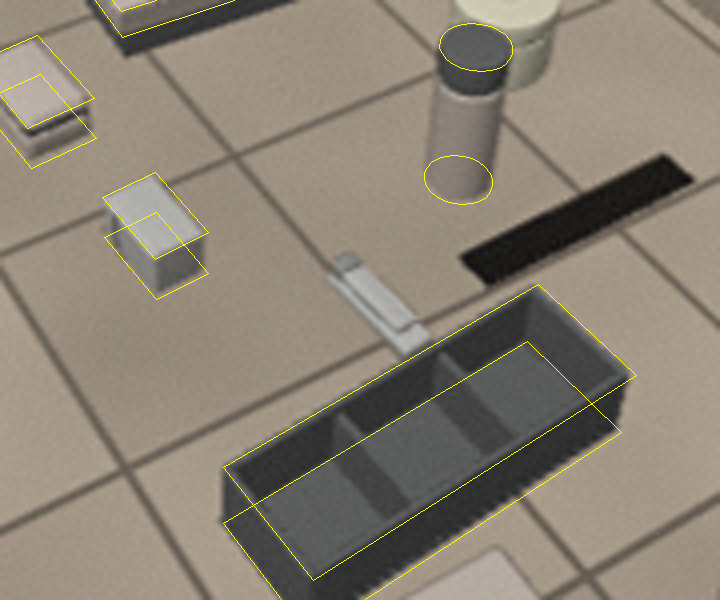

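```bash
cat > plan.py <<'E'
# usage: plan.py x y z(m, TCP) yaw(deg of jaw axis world) [rows]
import sys
from h import *
s=ctrl.state(); p=np.array(s['ee_pos']); q=R.from_quat(s['tool_rot'])
M=q.as_matrix(); jaw=np.degrees(np.arctan2(M[1,2],M[0,2]))
print('t %.2f'%s['clock'],'pos',p.round(4),'jawyaw %.2f'%jaw,'tilt %.2f'%np.degrees(np.arccos(-M[2,1])),'F',np.round(s['wrist_force'],1),'w %.4f'%s['gripper_width'],'j',np.round(s['joint_positions'],2))
def rows(p,q,T,yaw,n):
    # target rotation: y=-z world, z=jaw
    a=np.radians(yaw); z=np.array([np.cos(a),np.sin(a),0]); y=np.array([0,0,-1.]); x=np.cross(y,z)
    Q=R.from_matrix(np.stack([x,y,z],1)); rv=(q.inv()*Q).as_rotvec()
    if n is None:
        n=max(1,int(np.ceil(max(np.linalg.norm(T-p)*1000/58,np.degrees(np.linalg.norm(rv))/10)-1e-9)))
    out=[]; qq=q; st=R.from_rotvec(rv/n)
    for i in range(n):
        d=qq.inv().apply((T-p)/n)*1000
        out.append([round(float(v),1) for v in d]+[round(float(v),2) for v in np.degrees(rv/n)]); qq=qq*st
    return out
if len(sys.argv)>4:
    a=list(map(float,sys.argv[1:5])); n=int(sys.argv[5]) if len(sys.argv)>5 else None
    for dd in [a[3],a[3]+180]:
        dif=(dd-jaw+180)%360-180
        if abs(dif)<=90.001 :
            for r in rows(p,q,np.array(a[:3]),dd,n): print(r)
            break
E
python3 plan.py .612 .0785 .24 87
```

```text
t 0.45 pos [0.2044 0.617  0.2224] jawyaw 71.67 tilt 0.01 F [0.  1.2 0. ] w 0.0872 j [-1.35  0.33  0.04  1.47 -0.01  1.34 -0.06]
[46.4, -1.5, -31.9, 0.0, -1.28, -0.0]
[45.6, -1.5, -32.9, 0.0, -1.28, -0.0]
[44.9, -1.5, -33.9, 0.0, -1.28, -0.0]
[44.1, -1.5, -34.9, 0.0, -1.28, -0.0]
[43.3, -1.5, -35.9, 0.0, -1.28, -0.0]
[42.5, -1.5, -36.9, 0.0, -1.28, -0.0]
[41.7, -1.5, -37.8, 0.0, -1.28, -0.0]
[40.8, -1.5, -38.7, 0.0, -1.28, -0.0]
[40.0, -1.5, -39.6, 0.0, -1.28, -0.0]
[39.1, -1.5, -40.5, 0.0, -1.28, -0.0]
[38.2, -1.5, -41.4, 0.0, -1.28, -0.0]
[37.2, -1.5, -42.2, 0.0, -1.28, -0.0]
```

Emit:
servo_tool(motion=[[[46.4,-1.5,-32,0,-1.28,0],[45.6,-1.5,-33,0,-1.28,0],[44.9,-1.5,-34,0,-1.28,0],[44.1,-1.5,-35,0,-1.28,0],[43.3,-1.5,-36,0,-1.28,0]]], fingers=87, grip_force=20)

```text
clock: 1.08
ee_pos: [0.3751, 0.3908, 0.2304]
tool_rot: [-0.703, 0.073, -0.073, 0.704]
wrist_force: [0.7, 0.0, -1.1]
gripper_width: 0.087
```

Emit:
servo_tool(motion=[[[42.5,-1.5,-37,0,-1.28,0],[41.7,-1.5,-38,0,-1.28,0],[40.8,-1.5,-39,0,-1.28,0],[40,-1.5,-39.6,0,-1.28,0],[39,-1.5,-40.5,0,-1.28,0]]])

```text
clock: 1.7
ee_pos: [0.5448, 0.1661, 0.238]
tool_rot: [-0.706, 0.033, -0.034, 0.706]
wrist_force: [0.6, 0.7, 0.4]
gripper_width: 0.0873
```

Emit:
servo_tool(motion=[[[38,-1.5,-41.4,0,-1.28,0],[37,-1.5,-42.2,0,-1.28,0],[0,0,0,0,0,0],[0,0,0,0,0,0],[0,0,0,0,0,0]]])

```text
clock: 2.33
ee_pos: [0.611, 0.0795, 0.2405]
tool_rot: [-0.707, 0.018, -0.017, 0.707]
wrist_force: [0.3, 0.4, -0.0]
gripper_width: 0.0872
```

```bash
python3 plan.py .612 .0785 .12 87
```

```text
t 2.33 pos [0.611  0.0795 0.2405] jawyaw 87.16 tilt 0.04 F [ 0.3  0.4 -0. ] w 0.0872 j [-0.58  0.27  0.47  1.55 -0.12  1.36  1.42]
[0.4, 40.2, -0.3, -0.01, 0.05, -0.01]
[0.4, 40.2, -0.3, -0.01, 0.05, -0.01]
[0.4, 40.2, -0.3, -0.01, 0.05, -0.01]
```

Emit:
servo_tool(motion=[[[1.5,40,0,0,0,0],[0,40,-0.5,0,0,0],[0,40,0,0,0,0],[0,34,0,0,0,0],[0,30,0,0,0,0]]])

```text
clock: 2.95
ee_pos: [0.6122, 0.079, 0.0554]
tool_rot: [-0.707, 0.018, -0.017, 0.707]
wrist_force: [0.0, 0.2, -0.1]
gripper_width: 0.0871
```

```bash
python3 plan.py
python3 - <<'E'
from h import *
crop(cam('side'),(200,110,320,230),5,'s5')
E
```

```text
t 2.95 pos [0.6122 0.079  0.0554] jawyaw 87.17 tilt 0.04 F [ 0.   0.2 -0.1] w 0.0871 j [-0.54  0.43  0.43  1.75 -0.21  1.01  1.49]
```

View pics/s5.png

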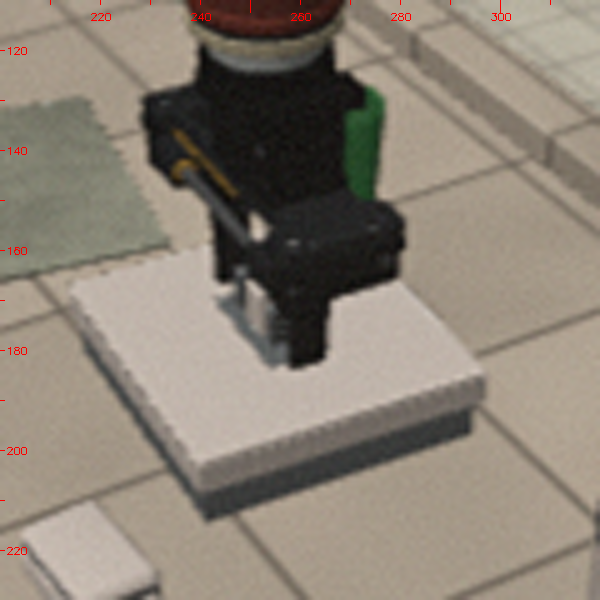

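The fingers straddle the catch (side view, ~250,170), one in front of each button. Close.

Emit:
servo_tool(motion=[[[0,0,0,0,0,0],[0,0,0,0,0,0],[0,0,0,0,0,0],[0,0,0,0,0,0],[0,0,0,0,0,0]]], fingers=30, grip_force=30)

```text
clock: 3.62
ee_pos: [0.6134, 0.0775, 0.0574]
tool_rot: [-0.707, 0.018, -0.019, 0.707]
wrist_force: [-1.4, 0.3, 5.7]
gripper_width: 0.0453
```

Emit:
servo_tool(motion=[[[0,0,0,0,0,0],[0,0,0,0,0,0],[0,0,0,0,0,0],[0,0,0,0,0,0],[0,0,0,0,0,0]]])

```text
clock: 4.25
ee_pos: [0.6135, 0.0776, 0.0578]
tool_rot: [-0.707, 0.018, -0.019, 0.707]
wrist_force: [-2.7, 1.5, 9.1]
gripper_width: 0.0363
```

Emit:
servo_tool(motion=[[[0,-3,0,0,0,0],[0,-6,0,0,0,0],[0,-10,0,0,0,0],[0,-15,0,0,0,0],[0,-20,0,0,0,0]]])

```text
clock: 4.88
ee_pos: [0.613, 0.0767, 0.1119]
tool_rot: [0.707, -0.018, 0.018, -0.707]
wrist_force: [0.2, -0.1, -1.7]
gripper_width: 0.0358
```

Emit:
servo_tool(motion=[[[0,-20,0,0,0,0],[0,-20,0,0,0,0],[0,-20,0,0,0,0],[0,-15,0,0,0,0],[0,0,0,0,0,0]]])

```text
clock: 5.5
ee_pos: [0.6137, 0.0773, 0.1871]
tool_rot: [-0.707, 0.018, -0.019, 0.707]
wrist_force: [0.5, 0.2, -1.5]
gripper_width: 0.0358
```

```bash
python3 plan.py .556 .366 .19 87
python3 - <<'E'
from h import *
a=cam('side')['color'];b=cam('top')['color']
cv2.imwrite('pics/l1.png',cv2.resize(np.vstack([a[:300],b[:300]]),None,fx=1,fy=1))
E
```

```text
t 5.50 pos [0.6137 0.0773 0.1871] jawyaw 87.03 tilt 0.13 F [ 0.5  0.2 -1.5] w 0.0358 j [-0.57  0.3   0.47  1.62 -0.14  1.25  1.44]
[-12.1, -0.5, 47.6, -0.01, 0.01, 0.02]
[-12.1, -0.5, 47.6, -0.01, 0.01, 0.02]
[-12.1, -0.5, 47.5, -0.01, 0.01, 0.02]
[-12.1, -0.5, 47.5, -0.01, 0.01, 0.02]
[-12.1, -0.5, 47.5, -0.01, 0.01, 0.02]
[-12.1, -0.5, 47.5, -0.01, 0.01, 0.02]
```

View pics/l1.png

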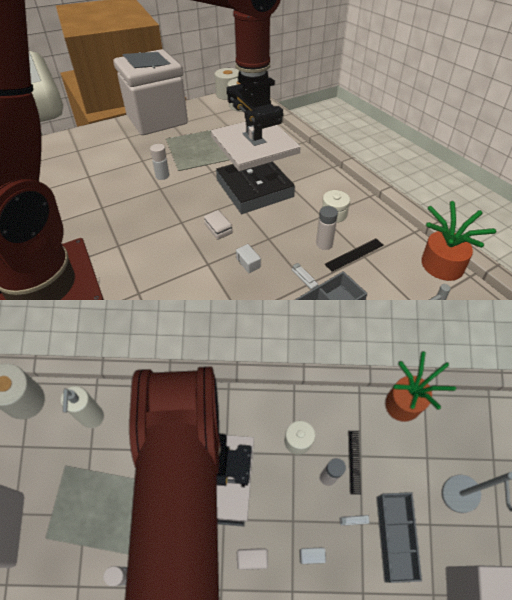

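```bash
python3 plan.py .556 .366 .187 80.6 8
```

```text
t 5.60 pos [0.6127 0.0773 0.1851] jawyaw 87.04 tilt 0.03 F [-0.2  0.7 -2.4] w 0.0356 j [-0.57  0.31  0.47  1.62 -0.14  1.25  1.44]
[-8.9, -0.2, 35.7, 0.0, 0.8, -0.0]
[-9.4, -0.2, 35.5, 0.0, 0.8, -0.0]
[-9.9, -0.2, 35.4, 0.0, 0.8, -0.0]
[-10.4, -0.2, 35.3, 0.0, 0.8, -0.0]
[-10.9, -0.2, 35.1, 0.0, 0.8, -0.0]
[-11.4, -0.2, 35.0, 0.0, 0.8, -0.0]
[-11.9, -0.2, 34.8, 0.0, 0.8, -0.0]
[-12.4, -0.2, 34.6, 0.0, 0.8, -0.0]
```

Emit:
servo_tool(motion=[[[-5,0,20,0,0.8,0],[-9,0,35.5,0,0.8,0],[-10,0,35.5,0,0.8,0],[-10.5,0,35,0,0.8,0],[-11,0,35,0,0.8,0]]])

```text
clock: 6.22
ee_pos: [0.58, 0.2424, 0.1844]
tool_rot: [0.706, -0.044, 0.043, -0.705]
wrist_force: [0.3, -0.2, -1.1]
gripper_width: 0.0358
```

Emit:
servo_tool(motion=[[[-11,0,35,0,0.8,0],[-12,0,35,0,0.8,0],[-12,0,35,0,0.8,0],[-5,0,15,0,0,0],[0,0,0,0,0,0]]])

```text
clock: 6.85
ee_pos: [0.5574, 0.3662, 0.1846]
tool_rot: [0.705, -0.057, 0.057, -0.704]
wrist_force: [0.4, -0.4, -2.9]
gripper_width: 0.0361
```

```bash
python3 plan.py .556 .366 .037 80.6 8
```

```text
t 6.85 pos [0.5574 0.3662 0.1846] jawyaw 80.74 tilt 0.09 F [ 0.4 -0.4 -2.9] w 0.0361 j [-0.91  0.4   0.36  1.48 -0.14  1.29  0.87]
[-0.1, 18.4, -0.0, 0.01, 0.02, -0.01]
[-0.1, 18.4, -0.0, 0.01, 0.02, -0.01]
[-0.2, 18.4, -0.0, 0.01, 0.02, -0.01]
[-0.2, 18.4, -0.0, 0.01, 0.02, -0.01]
[-0.2, 18.4, -0.0, 0.01, 0.02, -0.01]
[-0.2, 18.4, -0.0, 0.01, 0.02, -0.01]
[-0.2, 18.4, -0.0, 0.01, 0.02, -0.01]
[-0.2, 18.4, -0.1, 0.01, 0.02, -0.01]
```

Emit:
servo_tool(motion=[[[-1,25,0,0,0,0],[0,35,0,0,0,0],[0,35,0,0,0,0],[0,25,0,0,0,0],[0,15,0,0,0,0]]])

```text
clock: 7.48
ee_pos: [0.5573, 0.3634, 0.0492]
tool_rot: [0.705, -0.059, 0.058, -0.704]
wrist_force: [0.9, -0.5, -2.2]
gripper_width: 0.0358
```

Emit:
servo_tool(motion=[[[0,6,0,0,0,0],[0,4,0,0,0,0],[0,2,0,0,0,0],[0,0,0,0,0,0],[0,0,0,0,0,0]]])

```text
clock: 8.1
ee_pos: [0.5571, 0.3662, 0.039]
tool_rot: [-0.705, 0.058, -0.058, 0.705]
wrist_force: [0.5, 0.2, -1.7]
gripper_width: 0.0362
```

Emit:
servo_tool(motion=[[[0,1.5,0,0,0,0],[0,1,0,0,0,0],[0,1,0,0,0,0],[0,0,0,0,0,0],[0,0,0,0,0,0]]])

```text
clock: 8.72
ee_pos: [0.5571, 0.3662, 0.0368]
tool_rot: [-0.704, 0.058, -0.058, 0.705]
wrist_force: [-4.8, -2.8, 11.9]
gripper_width: 0.0362
```

```bash
python3 plan.py
python3 - <<'E'
from h import *
crop(cam('side'),(120,60,300,200),4,'s6')
E
```

```text
t 8.72 pos [0.5571 0.3662 0.0368] jawyaw 80.63 tilt 0.05 F [-4.8 -2.8 11.9] w 0.0362 j [-0.89  0.53  0.32  1.63 -0.19  1.02  0.9 ]
```

View pics/s6.png

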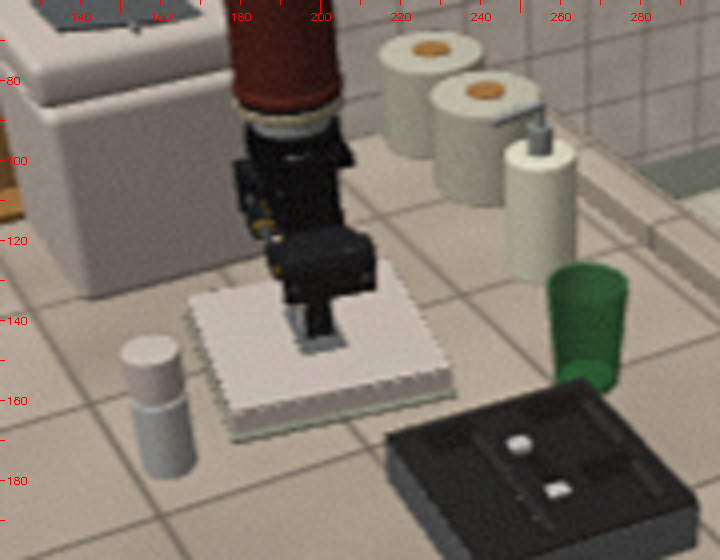

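Emit:
servo_tool(motion=[[[0,0,0,0,0,0],[0,0,0,0,0,0],[0,0,0,0,0,0],[0,-2,0,0,0,0],[0,0,0,0,0,0]]], fingers=85)

```text
clock: 9.4
ee_pos: [0.557, 0.3661, 0.0372]
tool_rot: [-0.705, 0.058, -0.058, 0.705]
wrist_force: [0.8, -0.1, 0.3]
gripper_width: 0.0782
```

Emit:
servo_tool(motion=[[[0,-10,0,0,0,0],[0,-35,0,0,0,0],[0,-50,0,0,0,0],[0,-50,0,0,0,0],[0,-50,0,0,0,0]]])

```text
clock: 10.02
ee_pos: [0.5568, 0.3659, 0.2346]
tool_rot: [-0.705, 0.058, -0.058, 0.705]
wrist_force: [0.3, 1.0, 0.0]
gripper_width: 0.0847
```

```bash
python3 plan.py
python3 - <<'E'
from h import *
crop(cam('side'),(140,100,320,220),4,'s7');crop(cam('top'),(160,140,400,290),3,'t7')
E
```

```text
t 10.03 pos [0.5568 0.3659 0.2346] jawyaw 80.62 tilt 0.05 F [0.3 1.  0. ] w 0.0847 j [-0.92  0.37  0.37  1.42 -0.13  1.37  0.86]
```

View pics/s7.png

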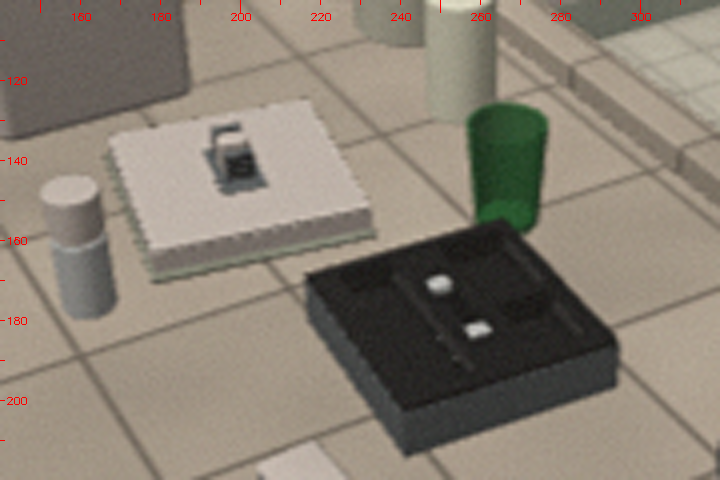

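View pics/t7.png

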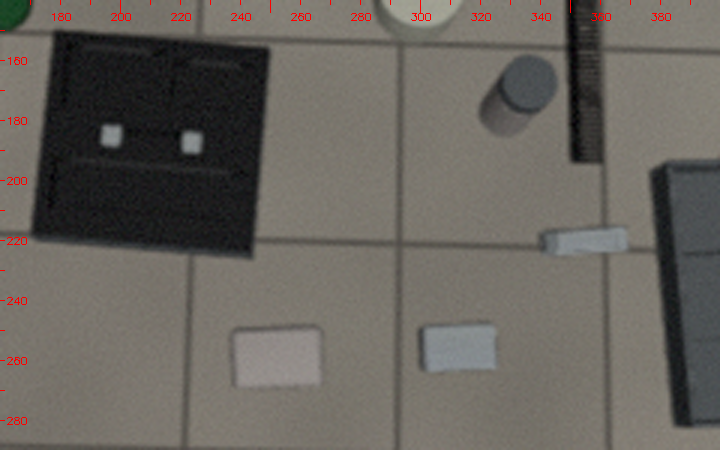

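Run:
```python
from ov import *
c=cam('top'); c['color']=np.clip((c['color'].astype(float)-5)*5,0,255).astype(np.uint8)
cv2.imwrite('pics/e1.png',cv2.resize(c['color'][145:230,165:255],None,fx=8,fy=7,interpolation=cv2.INTER_CUBIC))
a=np.radians(-3)
```

```text
(no output)
```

View pics/e1.png

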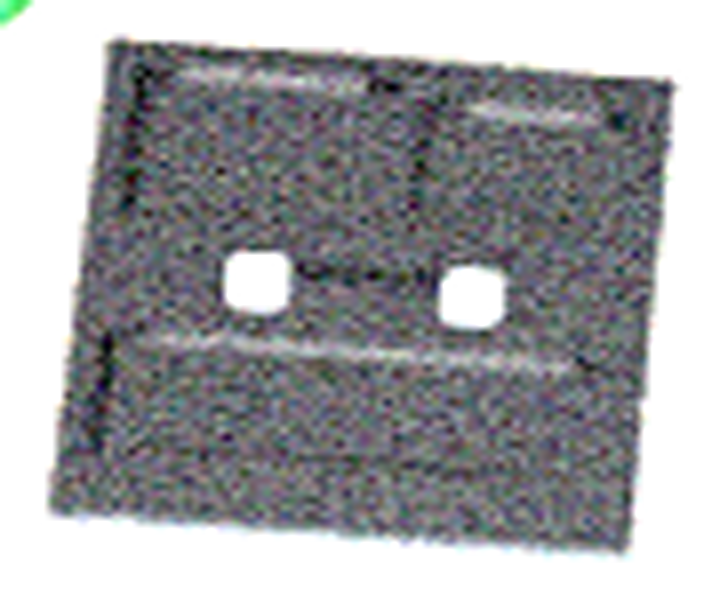

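Run:
```python
from ov import *
fs=[cam('top') for _ in range(24)]; c=fs[0]
im=np.mean([f['color'].astype(float) for f in fs],0)
np.save('caseavg.npy',im)
e=np.clip((im.mean(2)-12)*6,0,255).astype(np.uint8)
b=cv2.resize(e[145:230,165:255],None,fx=8,fy=7,interpolation=cv2.INTER_CUBIC)
b=cv2.cvtColor(b,cv2.COLOR_GRAY2BGR)
for x in range(170,255,10): cv2.putText(b,str(x),((x-165)*8-4,10),0,.35,(0,0,255),1); cv2.line(b,((x-165)*8+4,12),((x-165)*8+4,18),(0,0,255))
for y in range(150,230,10): cv2.putText(b,str(y),(0,(y-145)*7+8),0,.35,(0,0,255),1); cv2.line(b,(24,(y-145)*7+3),(30,(y-145)*7+3),(0,0,255))
cv2.imwrite('pics/e2.png',b)
```

```text
(no output)
```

View pics/e2.png

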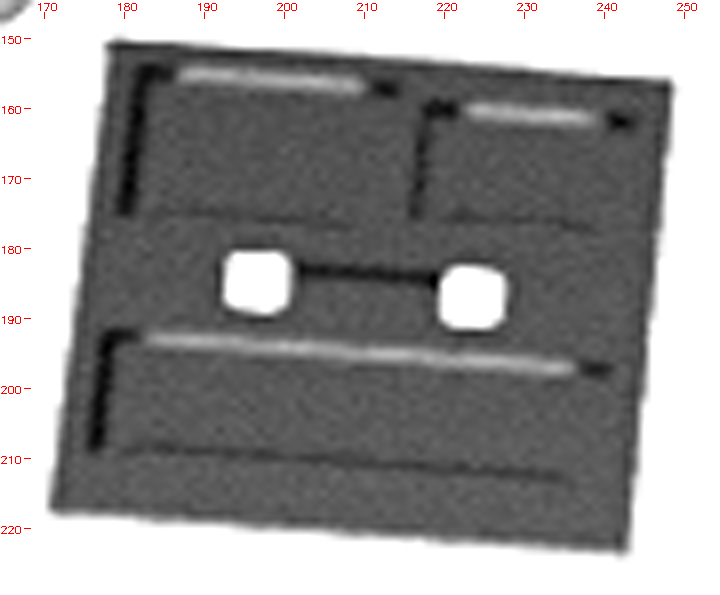

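Run:
```python
from ov import *
c=cam('top')
def P(X,Y,z=.045): return at(c,165+(X-4)/8,145+(Y-3)/7,z)[:2]
cor=np.array([P(108,40),P(672,82),P(627,552),P(50,512)])
ctr=cor.mean(0); e=[cor[(i+1)%4]-cor[i] for i in range(4)]
print(ctr,[np.hypot(*x).round(4) for x in e],[np.degrees(np.arctan2(x[1],x[0])).round(2) for x in e])
yaw=-3.0; a=np.radians(yaw); Rm=np.array([[np.cos(a),-np.sin(a)],[np.sin(a),np.cos(a)]])
for n,l in dict(soap=[(140,64),(402,84),(117,216),(350,228)],nail=[(425,100),(636,117),(412,217),(590,232)],trim=[(104,330),(612,364),(88,450),(570,486)],hooks=[(257,281),(472,297)]).items():
    print(n,[((P(*p)-ctr)@Rm*1000).round(1).tolist() for p in l])
```

```text
[0.61313597 0.07941098] [np.float64(0.1758), np.float64(0.1683), np.float64(0.175), np.float64(0.1692)] [np.float64(-93.33), np.float64(176.9), np.float64(86.97), np.float64(-2.82)]
soap [[76.9, 77.2], [76.3, -4.4], [21.5, 78.4], [23.0, 6.7]]
nail [[71.0, -12.0], [70.2, -77.7], [28.4, -11.9], [27.5, -67.0]]
trim [[-19.4, 78.0], [-19.0, -77.6], [-61.9, 78.3], [-62.8, -68.4]]
hooks [[1.7, 33.3], [1.3, -32.9]]
```

```bash
python3 plan.py .4395 -.0296 .16 4 10
```

```text
t 11.43 pos [0.5568 0.3661 0.2321] jawyaw 80.64 tilt 0.00 F [0.4 0.6 0.1] w 0.0847 j [-0.92  0.37  0.37  1.42 -0.13  1.37  0.86]
[-5.1, 7.2, -41.0, 0.0, 7.66, -0.0]
[0.4, 7.2, -41.3, 0.0, 7.66, -0.0]
[5.9, 7.2, -40.9, 0.0, 7.66, -0.0]
[11.3, 7.2, -39.7, 0.0, 7.66, -0.0]
[16.5, 7.2, -37.9, 0.0, 7.66, -0.0]
[21.4, 7.2, -35.3, 0.0, 7.66, -0.0]
[25.9, 7.2, -32.2, 0.0, 7.66, -0.0]
[29.9, 7.2, -28.4, 0.0, 7.66, -0.0]
[33.5, 7.2, -24.2, 0.0, 7.66, -0.0]
[36.4, 7.2, -19.5, 0.0, 7.66, -0.0]
```

Emit:
servo_tool(motion=[[[-5,5,-41,0,7.66,0],[0.4,5,-41.3,0,7.66,0],[6,5,-41,0,7.66,0],[11.3,7.2,-39.7,0,7.66,0],[16.5,7.2,-38,0,7.66,0]]])

```text
clock: 12.05
ee_pos: [0.498, 0.1665, 0.2026]
tool_rot: [-0.646, 0.287, -0.287, 0.646]
wrist_force: [-0.1, -0.8, 0.7]
gripper_width: 0.0852
```

Emit:
servo_tool(motion=[[[21.4,8.5,-35.3,0,7.66,0],[26,8.5,-32.2,0,7.66,0],[30,8.5,-28.4,0,7.66,0],[33.5,8.5,-24.2,0,7.66,0],[36.4,8.5,-19.5,0,7.66,0]]])

```text
clock: 12.68
ee_pos: [0.4395, -0.0316, 0.1601]
tool_rot: [-0.516, 0.483, -0.483, 0.517]
wrist_force: [1.4, 0.1, 0.1]
gripper_width: 0.0848
```

Emit:
servo_tool(motion=[[[0,0,0,0,0,0],[0,0,0,0,0,0],[0,0,0,0,0,0],[0,0,0,0,0,0],[0,0,0,0,0,0]]])

```text
clock: 13.3
ee_pos: [0.44, -0.03, 0.1602]
tool_rot: [0.518, -0.482, 0.482, -0.517]
wrist_force: [-0.1, -0.2, -0.5]
gripper_width: 0.0851
```

```bash
python3 plan.py .4395 -.0296 .012 4 5;  python3 - <<'E'
from items import *
c=cam('side')
draw(c,I,4,(180,190,330,300),'o5')
E
```

```text
t 13.30 pos [ 0.44   -0.03    0.1602] jawyaw 4.09 tilt 0.02 F [-0.1 -0.2 -0.5] w 0.0851 j [-0.73 -0.1   0.67  2.06  0.07  1.17 -0.02]
[-0.1, 29.6, -0.1, 0.0, 0.02, 0.0]
[-0.1, 29.6, -0.1, 0.0, 0.02, 0.0]
[-0.1, 29.6, -0.1, 0.0, 0.02, 0.0]
[-0.1, 29.6, -0.1, 0.0, 0.02, 0.0]
[-0.1, 29.6, -0.1, 0.0, 0.02, 0.0]
```

View pics/o5.png

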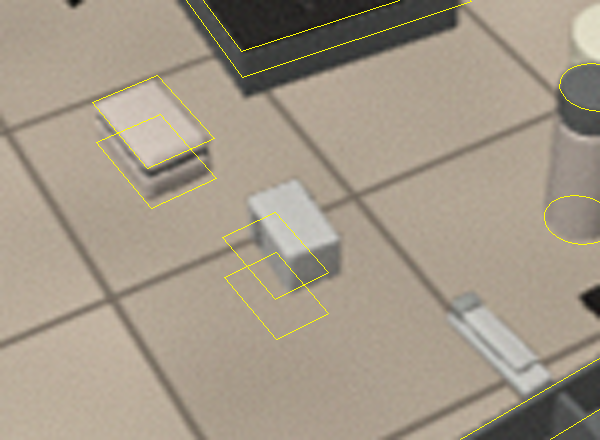

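Emit:
servo_tool(motion=[[[0,32,0,0,0,0],[0,35,0,0,0,0],[0,35,0,0,0,0],[0,28,0,0,0,0],[0,18,0,0,0,0]]])

```text
clock: 13.98
ee_pos: [0.4394, -0.0305, 0.0109]
tool_rot: [0.518, -0.482, 0.482, -0.517]
wrist_force: [-0.1, -0.6, 0.2]
gripper_width: 0.0855
```

Emit:
servo_tool(motion=[[[0,0,0,0,0,0],[0,0,0,0,0,0],[0,0,0,0,0,0],[0,0,0,0,0,0],[0,0,0,0,0,0]]], fingers=30, grip_force=20)

```text
clock: 14.6
ee_pos: [0.4404, -0.0302, 0.0127]
tool_rot: [-0.517, 0.482, -0.482, 0.518]
wrist_force: [-1.9, 0.7, 5.4]
gripper_width: 0.0503
```

Emit:
servo_tool(motion=[[[0,0,0,0,0,0],[0,-10,0,0,0,0],[0,-30,0,0,0,0],[0,-40,0,0,0,0],[0,-40,0,0,0,0]]])

```text
clock: 15.22
ee_pos: [0.4395, -0.0308, 0.1337]
tool_rot: [0.517, -0.482, 0.482, -0.517]
wrist_force: [0.8, 0.4, -0.8]
gripper_width: 0.0496
```

```bash
python3 plan.py .6639 .1132 .15 -3.1 ;  python3 - <<'E'
from items import *
c=cam('side')
crop(c,(150,100,350,250),4,'s8')
E
```

```text
t 15.22 pos [ 0.4395 -0.0308  0.1337] jawyaw 4.00 tilt 0.02 F [ 0.8  0.4 -0.8] w 0.0496 j [-0.76 -0.07  0.71  2.09  0.05  1.1   0.  ]
[-25.6, -3.3, 46.8, 0.0, 1.42, 0.0]
[-26.7, -3.3, 46.1, 0.0, 1.42, 0.0]
[-27.9, -3.3, 45.4, 0.0, 1.42, 0.0]
[-29.0, -3.3, 44.7, 0.0, 1.42, 0.0]
[-30.1, -3.3, 44.0, 0.0, 1.42, 0.0]
```

View pics/s8.png

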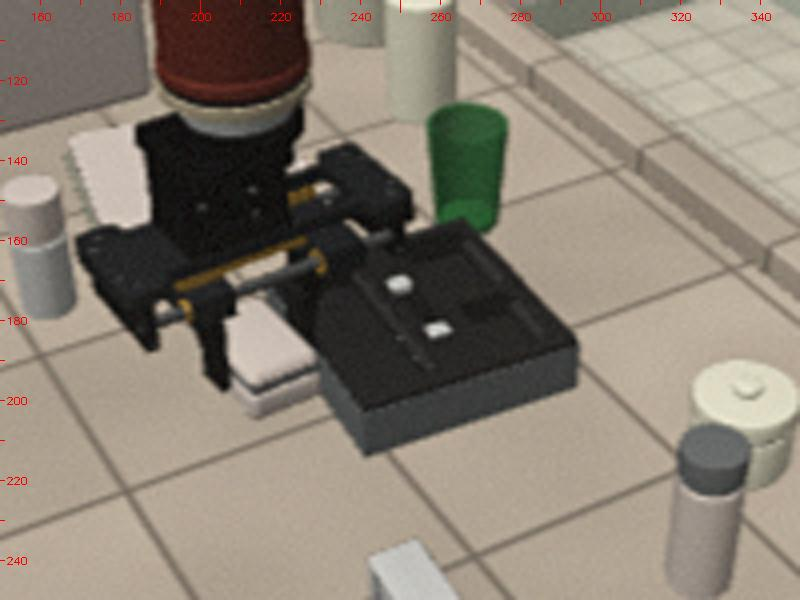

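Emit:
servo_tool(motion=[[[-25.6,-5,47,0,1.42,0],[-26.7,-5,46,0,1.42,0],[-28,-5,45.4,0,1.42,0],[-29,-2,44.7,0,1.42,0],[-30,0,44,0,1.42,0]]])

```text
clock: 15.9
ee_pos: [0.6655, 0.1148, 0.1494]
tool_rot: [0.486, -0.513, 0.513, -0.486]
wrist_force: [0.1, -0.2, -0.1]
gripper_width: 0.0499
```

Emit:
servo_tool(motion=[[[0,0,0,0,0,0],[0,0,0,0,0,0],[0,0,0,0,0,0],[0,0,0,0,0,0],[0,0,0,0,0,0]]])

```text
clock: 16.52
ee_pos: [0.664, 0.1135, 0.1497]
tool_rot: [-0.486, 0.513, -0.513, 0.487]
wrist_force: [0.4, 0.0, -1.0]
gripper_width: 0.05
```

```bash
python3 plan.py .6639 .1128 .055 -3.1 3 ;  python3 - <<'E'
from items import *
c=cam('side')
crop(c,(200,80,350,220),4,'s8');crop(cam('top'),(150,100,300,250),4,'t8')
E
```

```text
t 16.52 pos [0.664  0.1135 0.1497] jawyaw -3.09 tilt 0.04 F [ 0.4  0.  -1. ] w 0.0500 j [-0.72  0.49  0.68  1.52 -0.32  1.24 -0.06]
[0.3, 31.6, -0.0, -0.01, 0.0, -0.01]
[0.2, 31.6, -0.0, -0.01, 0.0, -0.01]
[0.2, 31.6, -0.0, -0.01, 0.0, -0.01]
```

View pics/s8.png

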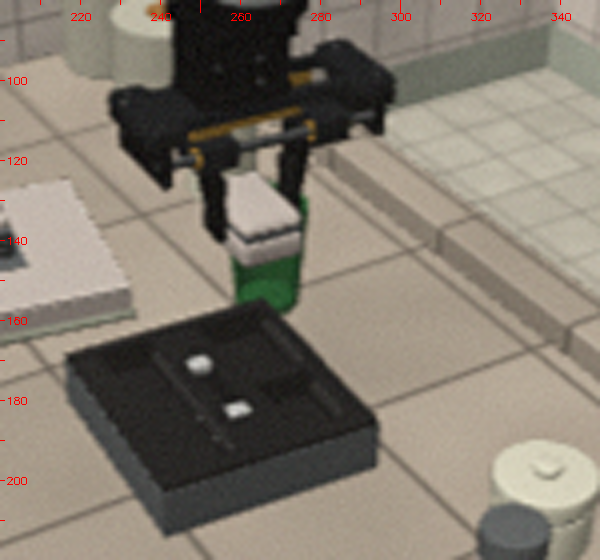

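Emit:
servo_tool(motion=[[[0.7,30,0,0,0,0],[0,30,0,0,0,0],[0,20,0,0,0,0],[0,10,0,0,0,0],[0,5,0,0,0,0]]])

```text
clock: 17.25
ee_pos: [0.6644, 0.113, 0.0542]
tool_rot: [0.486, -0.513, 0.513, -0.486]
wrist_force: [-0.0, -0.1, -0.6]
gripper_width: 0.05
```

Emit:
servo_tool(motion=[[[0,1.5,0,0,0,0],[0,1.5,0,0,0,0],[0,1,0,0,0,0],[0,0,0,0,0,0],[0,0,0,0,0,0]]])

```text
clock: 17.88
ee_pos: [0.6644, 0.1131, 0.0507]
tool_rot: [0.486, -0.513, 0.513, -0.487]
wrist_force: [-2.2, 0.4, 6.1]
gripper_width: 0.05
```

```bash
python3 plan.py ;  python3 - <<'E'
from items import *
c=cam('side')
crop(c,(200,80,350,220),4,'s9')
E
```

```text
t 17.88 pos [0.6644 0.1131 0.0507] jawyaw -3.06 tilt 0.03 F [-2.2  0.4  6.1] w 0.0500 j [-0.69  0.58  0.63  1.61 -0.38  1.08 -0.01]
```

View pics/s9.png

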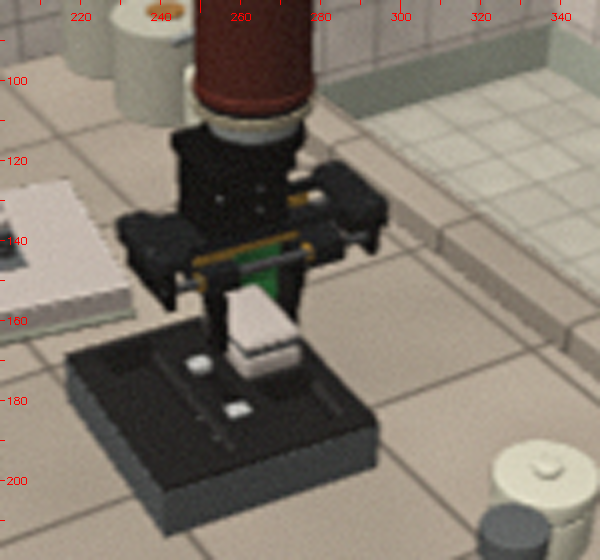

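Emit:
servo_tool(motion=[[[0,1.5,0,0,0,0],[0,1.5,0,0,0,0],[0,1,0,0,0,0],[0,0,0,0,0,0],[0,0,0,0,0,0]]])

```text
clock: 18.55
ee_pos: [0.6648, 0.1131, 0.0468]
tool_rot: [0.486, -0.513, 0.513, -0.487]
wrist_force: [-1.3, 1.2, 6.1]
gripper_width: 0.0498
```

```bash
python3 plan.py
```

```text
t 18.55 pos [0.6648 0.1131 0.0468] jawyaw -3.07 tilt 0.08 F [-1.3  1.2  6.1] w 0.0498 j [-0.69  0.59  0.63  1.61 -0.38  1.07 -0.01]
```

Emit:
servo_tool(motion=[[[0,0,0,0,0,0],[0,0,0,0,0,0],[0,-1,0,0,0,0],[0,-3,0,0,0,0],[0,-10,0,0,0,0]]], fingers=75)

```text
clock: 19.18
ee_pos: [0.6638, 0.1129, 0.0601]
tool_rot: [-0.487, 0.513, -0.513, 0.486]
wrist_force: [0.1, 0.7, 0.6]
gripper_width: 0.0751
```

Emit:
servo_tool(motion=[[[0,-25,0,0,0,0],[0,-20,0,0,0,0],[0,0,0,0,0,0],[0,0,0,0,0,0],[0,0,0,0,0,0]]])

```text
clock: 19.8
ee_pos: [0.6636, 0.113, 0.1042]
tool_rot: [-0.487, 0.513, -0.513, 0.486]
wrist_force: [0.4, -0.6, -0.1]
gripper_width: 0.075
```

Emit:
servo_tool(motion=[[[0,0,0,0,0,0],[0,0,0,0,0,0],[0,0,0,0,0,0],[0,0,0,0,0,0],[0,0,0,0,0,0]]], fingers=0)

```text
clock: 20.42
ee_pos: [0.6642, 0.113, 0.1052]
tool_rot: [0.486, -0.513, 0.513, -0.486]
wrist_force: [0.4, -0.2, -0.1]
gripper_width: 0.0326
```

```bash
python3 plan.py;  python3 - <<'E'
from items import *
c=cam('side')
crop(c,(200,80,350,220),4,'s10')
E
```

```text
t 20.43 pos [0.6642 0.113  0.1052] jawyaw -3.07 tilt 0.00 F [ 0.4 -0.2 -0.1] w 0.0326 j [-0.71  0.53  0.66  1.56 -0.34  1.17 -0.04]
```

View pics/s10.png

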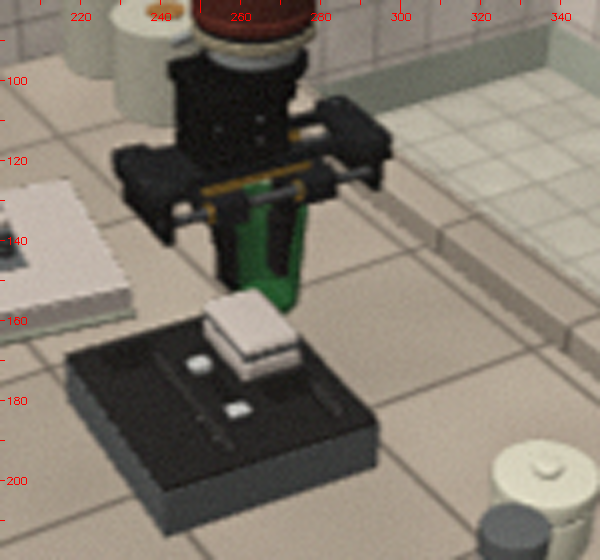

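Emit:
servo_tool(motion=[[[0,5,0,0,0,0],[0,8,0,0,0,0],[0,8,0,0,0,0],[0,6,0,0,0,0],[0,4,0,0,0,0]]])

```text
clock: 21.1
ee_pos: [0.664, 0.1129, 0.0736]
tool_rot: [-0.487, 0.513, -0.513, 0.486]
wrist_force: [0.6, 0.5, 0.6]
gripper_width: 0.0005
```

Emit:
servo_tool(motion=[[[0,4,0,0,0,0],[0,4,0,0,0,0],[0,3,0,0,0,0],[0,2,0,0,0,0],[0,1,0,0,0,0]]])

```text
clock: 21.72
ee_pos: [0.6644, 0.1131, 0.0603]
tool_rot: [0.486, -0.513, 0.513, -0.487]
wrist_force: [-0.4, -0.0, 3.7]
gripper_width: 0.0006
```

Emit:
servo_tool(motion=[[[0,2,0,0,0,0],[0,2,0,0,0,0],[0,1,0,0,0,0],[0,1,0,0,0,0],[0,0,0,0,0,0]]])

```text
clock: 22.35
ee_pos: [0.6644, 0.1131, 0.0574]
tool_rot: [-0.486, 0.514, -0.513, 0.487]
wrist_force: [-12.9, -0.9, 32.7]
gripper_width: 0.0006
```

```bash
python3 plan.py;  python3 - <<'E'
from items import *
c=cam('side')
crop(c,(200,80,350,220),4,'s11')
E
```

```text
t 22.35 pos [0.6644 0.1131 0.0574] jawyaw -3.08 tilt 0.10 F [-12.9  -0.9  32.7] w 0.0006 j [-0.69  0.58  0.63  1.6  -0.38  1.09 -0.01]
```

View pics/s11.png

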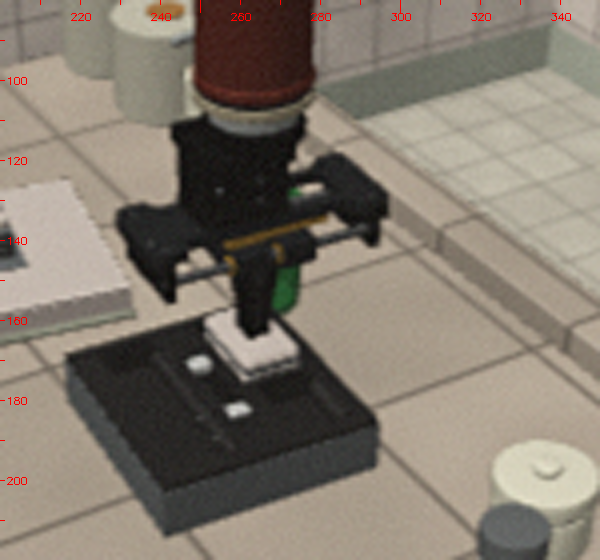

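Emit:
servo_tool(motion=[[[0,-5,0,0,0,0],[0,-20,0,0,0,0],[0,-40,0,0,0,0],[0,-40,0,0,0,0],[0,0,0,0,0,0]]], fingers=80)

```text
clock: 23.02
ee_pos: [0.6661, 0.1129, 0.1634]
tool_rot: [0.485, -0.512, 0.514, -0.488]
wrist_force: [-0.0, -0.1, 0.5]
gripper_width: 0.0425
```

```bash
python3 plan.py;  python3 - <<'E'
from items import *
crop(cam('side'),(210,140,330,280),4,'s12');crop(cam('top'),(160,140,360,280),4,'t12')
E
```

```text
t 23.02 pos [0.6661 0.1129 0.1634] jawyaw -3.08 tilt 0.33 F [-0.  -0.1  0.5] w 0.0425 j [-0.72  0.48  0.68  1.5  -0.31  1.26 -0.06]
```

View pics/s12.png

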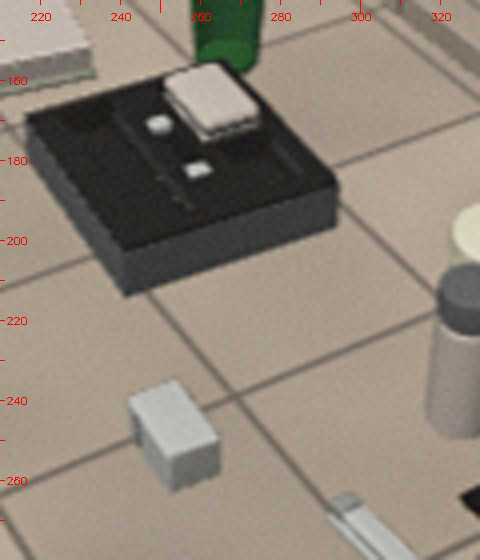

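View pics/t12.png

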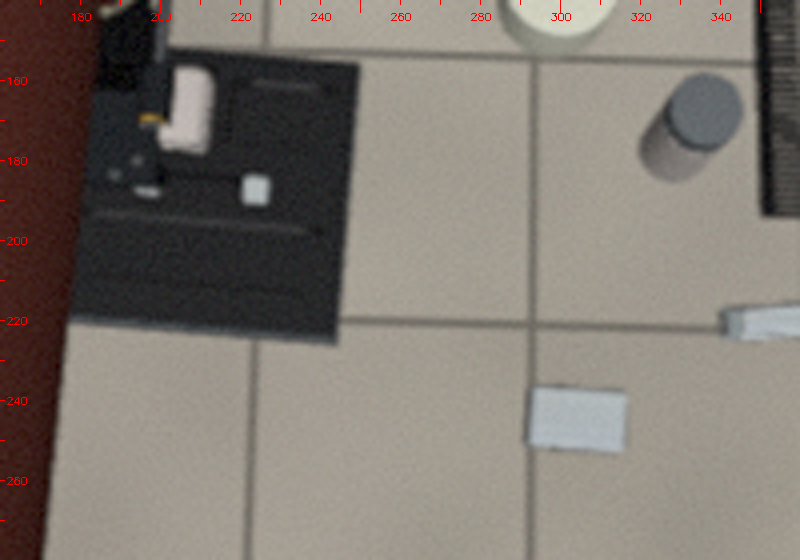

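```bash
python3 - <<'E'
from ov import *
c=cam('top')
P=np.array([at(c,160+x/4-.4,140+y/4-.4,.036)[:2] for x,y in [(532,387),(626,391),(625,452),(529,446)]])
e=[P[(i+1)%4]-P[i] for i in range(4)]
print(P.mean(0),[np.hypot(*x).round(4) for x in e],[np.degrees(np.arctan2(x[1],x[0])).round(1) for x in e])
n=P.mean(0)
I=[box(n[0],n[1],0,.036,.038,.06,y) for y in (0,-3)]
draw(c,I[:1],6,(270,220,350,280),'o6');draw(cam('side'),I[:1],6,(230,220,300,280),'o7')
a,b=cv2.imread('pics/o6.png'),cv2.imread('pics/o7.png'); cv2.imwrite('pics/o67.png',np.vstack([a,cv2.copyMakeBorder(b,0,0,0,60,0)])[:, :480])
E
python3 plan.py .46 -.15 .16 0 8
```

```text
[ 0.47824617 -0.15354572] [np.float64(0.0574), np.float64(0.0369), np.float64(0.0583), np.float64(0.0358)] [np.float64(-90.9), np.float64(179.1), np.float64(87.9), np.float64(-2.4)]
t 23.23 pos [0.6635 0.1131 0.1582] jawyaw -3.06 tilt 0.10 F [ 0.4  0.4 -0.4] w 0.0587 j [-0.72  0.49  0.68  1.51 -0.31  1.26 -0.06]
[34.2, -0.2, -23.6, 0.01, -0.38, 0.0]
[34.0, -0.2, -23.9, 0.01, -0.38, 0.0]
[33.9, -0.2, -24.1, 0.01, -0.38, 0.0]
[33.7, -0.2, -24.3, 0.01, -0.38, 0.0]
[33.6, -0.2, -24.6, 0.01, -0.38, 0.0]
[33.4, -0.2, -24.8, 0.01, -0.38, 0.0]
[33.2, -0.2, -25.0, 0.01, -0.38, 0.0]
[33.1, -0.2, -25.2, 0.01, -0.38, 0.0]
```

View pics/o67.png

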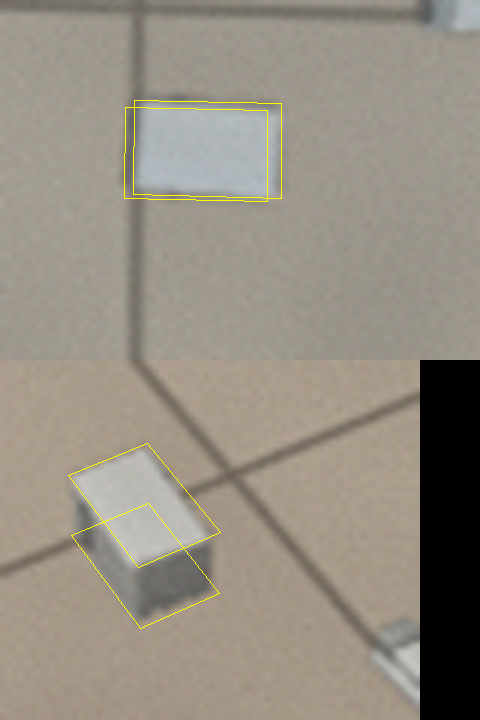

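```bash
python3 plan.py .4782 -.1537 .12 -1.5 8
```

```text
t 23.23 pos [0.6635 0.1131 0.1582] jawyaw -3.06 tilt 0.10 F [ 0.4  0.4 -0.4] w 0.0587 j [-0.72  0.49  0.68  1.51 -0.31  1.26 -0.06]
[34.5, 4.8, -21.3, 0.01, -0.19, 0.0]
[34.5, 4.8, -21.5, 0.01, -0.19, 0.0]
[34.4, 4.8, -21.6, 0.01, -0.19, 0.0]
[34.3, 4.8, -21.7, 0.01, -0.19, 0.0]
[34.2, 4.8, -21.8, 0.01, -0.19, 0.0]
[34.2, 4.8, -21.9, 0.01, -0.19, 0.0]
[34.1, 4.8, -22.0, 0.01, -0.19, 0.0]
[34.0, 4.8, -22.2, 0.01, -0.19, 0.0]
```

Emit:
servo_tool(motion=[[[34.5,0,-21.3,0,-0.2,0],[34.5,0,-21.5,0,-0.2,0],[34.4,0,-21.6,0,-0.2,0],[34.3,0,-21.7,0,-0.2,0],[34.2,6,-21.8,0,-0.2,0]]], fingers=75)

```text
clock: 23.85
ee_pos: [0.5471, -0.0547, 0.1525]
tool_rot: [-0.491, 0.509, -0.509, 0.491]
wrist_force: [0.7, -0.3, -0.2]
gripper_width: 0.0748
```

Emit:
servo_tool(motion=[[[34.2,8,-22,0,-0.2,0],[34,12,-22,0,-0.2,0],[34,12,-22,0,-0.2,0],[0,0,0,0,0,0],[0,0,0,0,0,0]]])

```text
clock: 24.48
ee_pos: [0.4791, -0.1532, 0.1208]
tool_rot: [-0.494, 0.507, -0.506, 0.493]
wrist_force: [1.1, 0.0, 0.6]
gripper_width: 0.0752
```

```bash
python3 plan.py .4782 -.1537 .0115 -1.5 4;python3 - <<'E'
from items import *
crop(cam('side'),(180,180,330,300),4,'s13')
E
```

```text
t 24.48 pos [ 0.4791 -0.1532  0.1208] jawyaw -1.46 tilt 0.04 F [1.1 0.  0.6] w 0.0752 j [-0.55  0.14  0.84  1.98 -0.12  1.08  0.32]
[0.1, 27.3, -0.2, 0.01, 0.01, -0.0]
[0.1, 27.3, -0.2, 0.01, 0.01, -0.0]
[0.1, 27.3, -0.2, 0.01, 0.01, -0.0]
[0.1, 27.3, -0.2, 0.01, 0.01, -0.0]
```

View pics/s13.png

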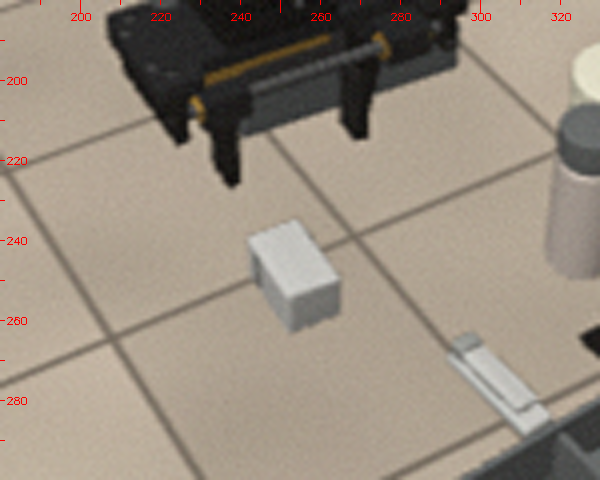

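Emit:
servo_tool(motion=[[[0.5,25,-1,0,0,0],[0,30,0,0,0,0],[0,26,0,0,0,0],[0,18,0,0,0,0],[0,10,0,0,0,0]]])

```text
clock: 25.15
ee_pos: [0.4782, -0.1537, 0.0114]
tool_rot: [-0.494, 0.506, -0.506, 0.494]
wrist_force: [1.1, -0.7, -0.2]
gripper_width: 0.0752
```

Emit:
servo_tool(motion=[[[0,0,0,0,0,0],[0,0,0,0,0,0],[0,0,0,0,0,0],[0,0,0,0,0,0],[0,0,0,0,0,0]]], fingers=20, grip_force=20)

```text
clock: 25.78
ee_pos: [0.4783, -0.1541, 0.0125]
tool_rot: [0.493, -0.506, 0.506, -0.494]
wrist_force: [-0.8, 0.8, 3.3]
gripper_width: 0.0381
```

Emit:
servo_tool(motion=[[[0,0,0,0,0,0],[0,0,0,0,0,0],[0,0,0,0,0,0],[0,-10,0,0,0,0],[0,-30,0,0,0,0]]])

```text
clock: 26.4
ee_pos: [0.4767, -0.1541, 0.0519]
tool_rot: [-0.494, 0.507, -0.506, 0.493]
wrist_force: [0.6, -1.0, -0.6]
gripper_width: 0.0381
```

Emit:
servo_tool(motion=[[[0,-40,0,0,0,0],[0,-40,0,0,0,0],[0,-10,0,0,0,0],[0,0,0,0,0,0],[0,0,0,0,0,0]]])

```text
clock: 27.02
ee_pos: [0.4772, -0.1539, 0.1409]
tool_rot: [-0.494, 0.507, -0.506, 0.493]
wrist_force: [-0.3, 0.1, -1.1]
gripper_width: 0.038
```

```bash
python3 plan.py .6596 .0317 .15 -3.1 5;python3 - <<'E'
from items import *
crop(cam('side'),(180,120,330,260),4,'s14')
E
```

```text
t 27.02 pos [ 0.4772 -0.1539  0.1409] jawyaw -1.46 tilt 0.11 F [-0.3  0.1 -1.1] w 0.0380 j [-0.59  0.11  0.87  1.96 -0.09  1.12  0.29]
[-38.0, -1.9, 35.5, 0.02, 0.33, 0.0]
[-38.2, -1.9, 35.3, 0.02, 0.33, 0.0]
[-38.4, -1.9, 35.1, 0.02, 0.33, 0.0]
[-38.6, -1.8, 34.9, 0.02, 0.33, 0.0]
[-38.8, -1.8, 34.6, 0.02, 0.33, 0.0]
```

View pics/s14.png

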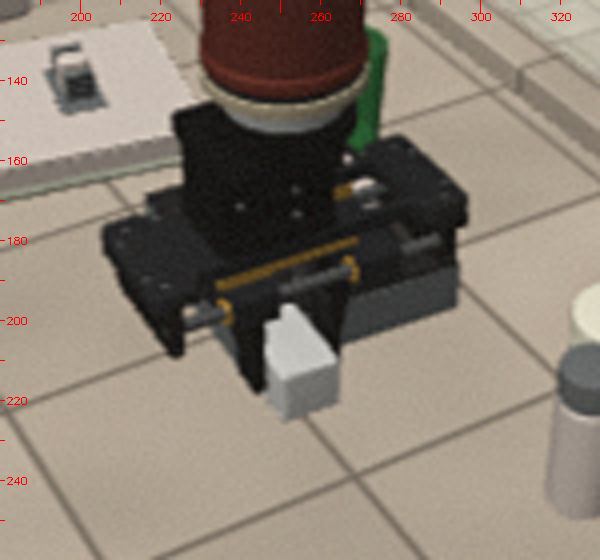

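Emit:
servo_tool(motion=[[[-38,-6,35.5,0,0.33,0],[-38.2,-6,35.3,0,0.33,0],[-38.4,0,35,0,0.33,0],[-38.6,2,35,0,0.33,0],[-38.8,1,34.6,0,0.33,0]]])

```text
clock: 27.7
ee_pos: [0.661, 0.0324, 0.1492]
tool_rot: [-0.487, 0.514, -0.513, 0.485]
wrist_force: [1.3, -1.2, 0.0]
gripper_width: 0.038
```

Emit:
servo_tool(motion=[[[0,0,0,0,0,0],[0,0,0,0,0,0],[0,0,0,0,0,0],[0,0,0,0,0,0],[0,0,0,0,0,0]]])

```text
clock: 28.32
ee_pos: [0.6603, 0.0308, 0.1515]
tool_rot: [-0.486, 0.514, -0.514, 0.486]
wrist_force: [-0.6, 0.1, -1.0]
gripper_width: 0.0379
```

```bash
python3 plan.py .6596 .0317 .055 -3.1 3
```

```text
t 28.32 pos [0.6603 0.0308 0.1515] jawyaw -3.15 tilt 0.03 F [-0.6  0.1 -1. ] w 0.0379 j [-0.65  0.48  0.73  1.55 -0.33  1.24  0.08]
[-0.3, 32.2, -0.3, -0.01, -0.02, -0.01]
[-0.3, 32.2, -0.3, -0.01, -0.02, -0.01]
[-0.3, 32.2, -0.3, -0.01, -0.02, -0.01]
```

Emit:
servo_tool(motion=[[[-1,30,-0.5,0,0,0],[0,30,0,0,0,0],[0,20,0,0,0,0],[0,11,0,0,0,0],[0,5.5,0,0,0,0]]])

```text
clock: 28.95
ee_pos: [0.6602, 0.0321, 0.0546]
tool_rot: [0.486, -0.513, 0.514, -0.486]
wrist_force: [-0.6, 0.3, -1.2]
gripper_width: 0.0378
```

Emit:
servo_tool(motion=[[[0,1.5,0,0,0,0],[0,1.5,0,0,0,0],[0,1,0,0,0,0],[0,0,0,0,0,0],[0,0,0,0,0,0]]])

```text
clock: 29.58
ee_pos: [0.66, 0.0322, 0.0509]
tool_rot: [-0.486, 0.513, -0.513, 0.486]
wrist_force: [-2.8, 0.2, 3.2]
gripper_width: 0.0377
```

```bash
python3 plan.py;python3 - <<'E'
from items import *
crop(cam('side'),(190,110,330,230),5,'s15')
E
```

```text
t 29.57 pos [0.66   0.0322 0.0509] jawyaw -3.11 tilt 0.01 F [-2.8  0.2  3.2] w 0.0377 j [-0.62  0.57  0.68  1.64 -0.4   1.07  0.13]
```

View pics/s15.png

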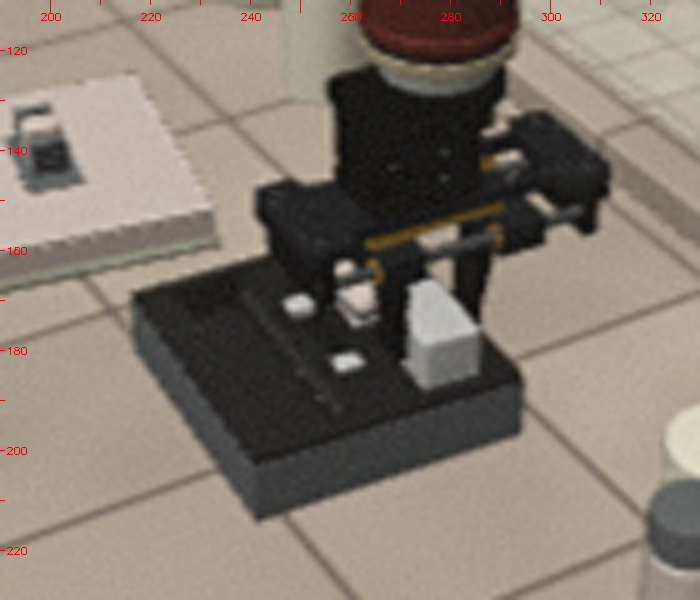

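Contact at the expected lip height. Push 4 mm gripped, release, then press closed-fisted.

Emit:
servo_tool(motion=[[[0,1.5,0,0,0,0],[0,1.5,0,0,0,0],[0,1,0,0,0,0],[0,0,0,0,0,0],[0,0,0,0,0,0]]])

```text
clock: 30.25
ee_pos: [0.6601, 0.0323, 0.0467]
tool_rot: [0.486, -0.513, 0.513, -0.486]
wrist_force: [-0.7, 0.5, 3.8]
gripper_width: 0.0377
```

Emit:
servo_tool(motion=[[[0,0,0,0,0,0],[0,0,0,0,0,0],[0,-1,0,0,0,0],[0,-3,0,0,0,0],[0,-10,0,0,0,0]]], fingers=65)

```text
clock: 30.88
ee_pos: [0.6597, 0.0322, 0.0607]
tool_rot: [-0.486, 0.514, -0.513, 0.486]
wrist_force: [-0.0, -0.0, 0.3]
gripper_width: 0.0646
```

Emit:
servo_tool(motion=[[[0,-25,0,0,0,0],[0,-15,0,0,0,0],[0,0,0,0,0,0],[0,0,0,0,0,0],[0,0,0,0,0,0]]])

```text
clock: 31.5
ee_pos: [0.6595, 0.0323, 0.0998]
tool_rot: [-0.487, 0.514, -0.513, 0.486]
wrist_force: [-0.3, 0.4, 0.2]
gripper_width: 0.065
```

Emit:
servo_tool(motion=[[[0,0,0,0,0,0],[0,0,0,0,0,0],[0,0,0,0,0,0],[0,0,0,0,0,0],[0,0,0,0,0,0]]], fingers=0)

```text
clock: 32.12
ee_pos: [0.66, 0.0322, 0.1007]
tool_rot: [0.486, -0.513, 0.513, -0.486]
wrist_force: [0.7, 0.3, 1.0]
gripper_width: 0.0231
```

```bash
python3 plan.py .6596 .032 .075 -3.1 5;python3 - <<'E'
from items import *
crop(cam('side'),(190,110,330,230),5,'s16')
E
```

```text
t 32.12 pos [0.66   0.0322 0.1007] jawyaw -3.11 tilt 0.00 F [0.7 0.3 1. ] w 0.0231 j [-0.64  0.52  0.71  1.61 -0.36  1.15  0.1 ]
[0.1, 5.1, -0.1, 0.0, -0.0, 0.0]
[0.1, 5.1, -0.1, 0.0, -0.0, 0.0]
[0.1, 5.1, -0.1, 0.0, -0.0, 0.0]
[0.1, 5.1, -0.1, 0.0, -0.0, 0.0]
[0.1, 5.1, -0.1, 0.0, -0.0, 0.0]
```

View pics/s16.png

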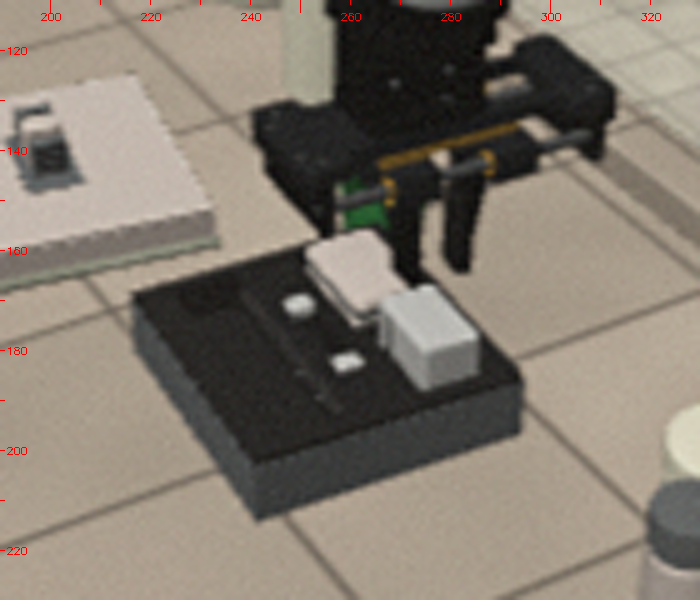

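Emit:
servo_tool(motion=[[[0,4,0,0,0,0],[0,6,0,0,0,0],[0,7,0,0,0,0],[0,6,0,0,0,0],[0,4,0,0,0,0]]])

```text
clock: 32.8
ee_pos: [0.6598, 0.0322, 0.073]
tool_rot: [-0.486, 0.513, -0.513, 0.486]
wrist_force: [0.1, 0.1, 0.1]
gripper_width: 0.0004
```

Emit:
servo_tool(motion=[[[0,4,0,0,0,0],[0,4,0,0,0,0],[0,3,0,0,0,0],[0,2,0,0,0,0],[0,1,0,0,0,0]]])

```text
clock: 33.42
ee_pos: [0.6602, 0.0322, 0.0597]
tool_rot: [0.486, -0.513, 0.513, -0.486]
wrist_force: [-0.3, -0.7, 4.1]
gripper_width: 0.0004
```

Emit:
servo_tool(motion=[[[0,2,0,0,0,0],[0,1.5,0,0,0,0],[0,1.5,0,0,0,0],[0,0,0,0,0,0],[0,0,0,0,0,0]]])

```text
clock: 34.05
ee_pos: [0.6603, 0.0322, 0.0574]
tool_rot: [-0.486, 0.514, -0.513, 0.487]
wrist_force: [-11.5, -0.4, 28.8]
gripper_width: 0.0003
```

Emit:
servo_tool(motion=[[[0,-5,0,0,0,0],[0,-20,0,0,0,0],[0,-45,0,0,0,0],[0,-50,0,0,0,0],[0,-30,0,0,0,0]]], fingers=75)

```text
clock: 34.67
ee_pos: [0.6607, 0.0319, 0.2081]
tool_rot: [0.485, -0.513, 0.514, -0.487]
wrist_force: [-0.4, -0.3, -0.1]
gripper_width: 0.0424
```

```bash
python3 plan.py .652 -.2177 .19 0 6;python3 - <<'E'
from items import *
crop(cam('side'),(200,110,350,270),4,'s17')
c=cam('top');draw(c,[cyl(.652,-.2177,0,.114,.044)],6,(300,140,380,200),'o8')
E
```

```text
t 34.67 pos [0.6607 0.0319 0.2081] jawyaw -3.14 tilt 0.16 F [-0.4 -0.3 -0.1] w 0.0424 j [-0.67  0.44  0.76  1.49 -0.3   1.34  0.06]
[41.6, 3.0, 0.8, -0.03, -0.52, -0.0]
[41.6, 3.0, 0.4, -0.03, -0.52, -0.0]
[41.6, 3.0, 0.1, -0.03, -0.52, -0.0]
[41.6, 3.0, -0.3, -0.03, -0.52, -0.0]
[41.6, 3.0, -0.7, -0.03, -0.52, -0.0]
[41.6, 3.0, -1.1, -0.03, -0.52, -0.0]
```

View pics/s17.png

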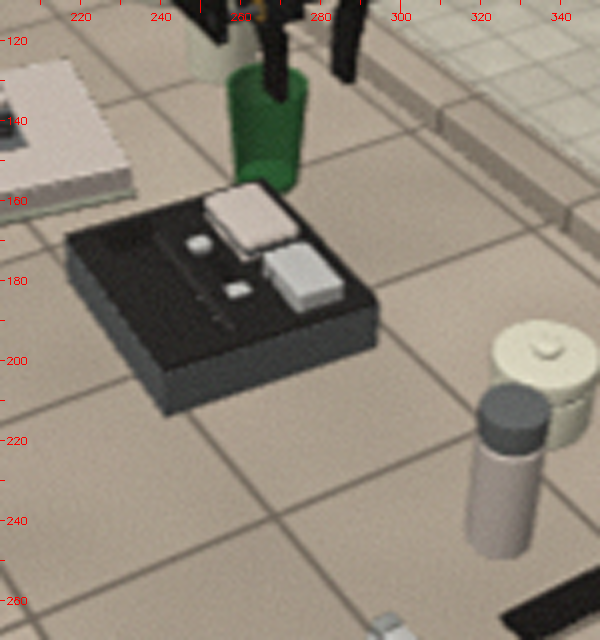

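View pics/o8.png

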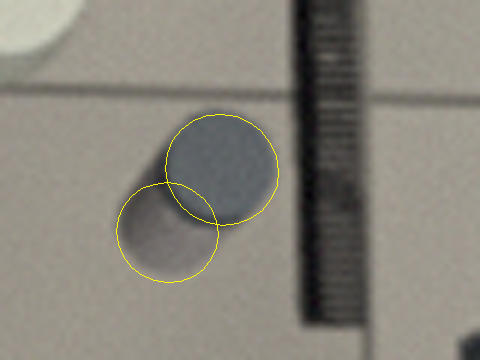

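Both pieces sit home and level; the shampoo model overlays the bottle exactly. Go to it.

Emit:
servo_tool(motion=[[[41.6,3,1,0,-0.5,0],[41.6,3,0.4,0,-0.5,0],[41.6,3,0,0,-0.5,0],[41.6,3,-0.3,0,-0.5,0],[41.6,3,-0.7,0,-0.5,0]]])

```text
clock: 35.4
ee_pos: [0.6522, -0.1768, 0.1892]
tool_rot: [-0.498, 0.503, -0.502, 0.497]
wrist_force: [0.7, -0.5, 0.9]
gripper_width: 0.0748
```

Emit:
servo_tool(motion=[[[41.6,3,-1,0,-0.5,0],[0,0,0,0,0,0],[0,0,0,0,0,0],[0,0,0,0,0,0],[0,0,0,0,0,0]]])

```text
clock: 36.02
ee_pos: [0.6517, -0.2159, 0.1867]
tool_rot: [-0.5, 0.5, -0.5, 0.5]
wrist_force: [0.3, 0.1, -0.8]
gripper_width: 0.0749
```

```bash
python3 plan.py .652 -.2177 .057 0 5
```

```text
t 36.02 pos [ 0.6517 -0.2159  0.1867] jawyaw -0.01 tilt 0.02 F [ 0.3  0.1 -0.8] w 0.0749 j [-0.28  0.52  0.77  1.44 -0.36  1.33  0.52]
[0.4, 25.9, 0.1, -0.0, -0.0, -0.0]
[0.4, 25.9, 0.1, -0.0, -0.0, -0.0]
[0.4, 25.9, 0.1, -0.0, -0.0, -0.0]
[0.4, 25.9, 0.1, -0.0, -0.0, -0.0]
[0.4, 25.9, 0.1, -0.0, -0.0, -0.0]
```

Emit:
servo_tool(motion=[[[1.8,25,0.3,0,0,0],[0,32,0,0,0,0],[0,32,0,0,0,0],[0,25,0,0,0,0],[0,16,0,0,0,0]]])

```text
clock: 36.65
ee_pos: [0.6514, -0.2181, 0.0554]
tool_rot: [-0.5, 0.501, -0.5, 0.5]
wrist_force: [-0.3, 0.2, 0.8]
gripper_width: 0.075
```

Emit:
servo_tool(motion=[[[0,0,0,0,0,0],[0,0,0,0,0,0],[0,0,0,0,0,0],[0,0,0,0,0,0],[0,0,0,0,0,0]]], fingers=25, grip_force=20)

```text
clock: 37.28
ee_pos: [0.6522, -0.2192, 0.0575]
tool_rot: [0.499, -0.5, 0.501, -0.5]
wrist_force: [0.2, 1.4, 4.3]
gripper_width: 0.0434
```

Emit:
servo_tool(motion=[[[0,0,0,0,0,0],[0,-10,0,0,0,0],[0,-30,0,0,0,0],[0,-35,0,0,0,0],[0,-35,0,0,0,0]]])

```text
clock: 37.9
ee_pos: [0.6511, -0.219, 0.1678]
tool_rot: [-0.5, 0.501, -0.5, 0.499]
wrist_force: [0.3, 0.2, -1.3]
gripper_width: 0.0435
```

```bash
python3 plan.py .5723 -.3833 .165 0 5;python3 - <<'E'
from items import *
crop(cam('side'),(250,110,430,280),4,'s18')
E
```

```text
t 37.90 pos [ 0.6511 -0.219   0.1678] jawyaw -0.13 tilt 0.05 F [ 0.3  0.2 -1.3] w 0.0435 j [-0.27  0.53  0.77  1.46 -0.37  1.3   0.53]
[32.9, 0.6, -15.7, 0.01, -0.03, -0.0]
[32.9, 0.6, -15.7, 0.01, -0.03, -0.0]
[32.9, 0.6, -15.7, 0.01, -0.03, -0.0]
[32.9, 0.6, -15.7, 0.01, -0.03, -0.0]
[32.9, 0.6, -15.8, 0.01, -0.03, -0.0]
```

View pics/s18.png

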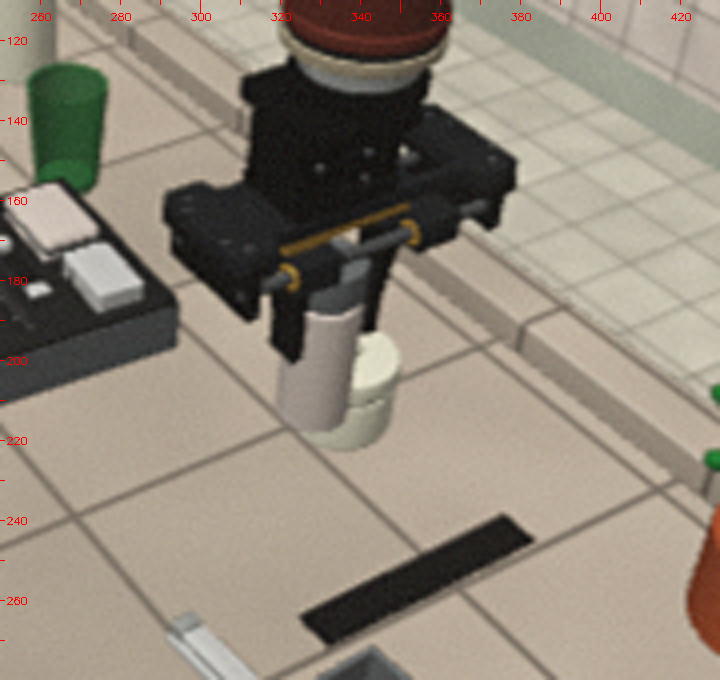

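Emit:
servo_tool(motion=[[[20,0,-9.5,0,0,0],[33,0,-15.7,0,0,0],[33,0,-15.7,0,0,0],[33,0,-15.7,0,0,0],[30,0,-14.3,0,0,0]]])

```text
clock: 38.58
ee_pos: [0.5776, -0.3703, 0.1652]
tool_rot: [-0.5, 0.502, -0.5, 0.498]
wrist_force: [-0.1, -1.0, -1.2]
gripper_width: 0.0437
```

Emit:
servo_tool(motion=[[[15.5,0,-8,0,0,0],[0,0,0,0,0,0],[0,0,0,0,0,0],[0,0,0,0,0,0],[0,0,0,0,0,0]]])

```text
clock: 39.2
ee_pos: [0.5731, -0.3824, 0.1666]
tool_rot: [-0.5, 0.5, -0.5, 0.5]
wrist_force: [0.2, -0.4, -0.6]
gripper_width: 0.0438
```

```bash
python3 plan.py .5723 -.3833 .063 0 5
```

```text
t 39.20 pos [ 0.5731 -0.3824  0.1666] jawyaw -0.02 tilt 0.01 F [ 0.2 -0.4 -0.6] w 0.0438 j [-0.02  0.54  0.79  1.46 -0.39  1.3   0.8 ]
[0.2, 20.7, -0.2, -0.0, -0.0, -0.0]
[0.2, 20.7, -0.2, -0.0, -0.0, -0.0]
[0.2, 20.7, -0.2, -0.0, -0.0, -0.0]
[0.2, 20.7, -0.2, -0.0, -0.0, -0.0]
[0.2, 20.7, -0.2, -0.0, -0.0, -0.0]
```

Emit:
servo_tool(motion=[[[1,22,-0.5,0,0,0],[0,28,0,0,0,0],[0,25,0,0,0,0],[0,15,0,0,0,0],[0,8,0,0,0,0]]])

```text
clock: 39.83
ee_pos: [0.5714, -0.3841, 0.0673]
tool_rot: [-0.5, 0.501, -0.5, 0.499]
wrist_force: [0.0, -0.3, -1.5]
gripper_width: 0.0438
```

Emit:
servo_tool(motion=[[[0,3,0,0,0,0],[0,2,0,0,0,0],[0,1,0,0,0,0],[0,0.5,0,0,0,0],[0,0,0,0,0,0]]])

```text
clock: 40.45
ee_pos: [0.5721, -0.3845, 0.0625]
tool_rot: [0.499, -0.5, 0.501, -0.5]
wrist_force: [-0.2, -0.5, -0.2]
gripper_width: 0.0435
```

```bash
python3 plan.py ;python3 - <<'E'
from items import *
crop(cam('side'),(250,180,430,360),4,'s19')
E
```

```text
t 40.45 pos [ 0.5721 -0.3845  0.0625] jawyaw -0.11 tilt 0.03 F [-0.2 -0.5 -0.2] w 0.0435 j [ 0.01  0.63  0.74  1.56 -0.46  1.13  0.85]
```

View pics/s19.png

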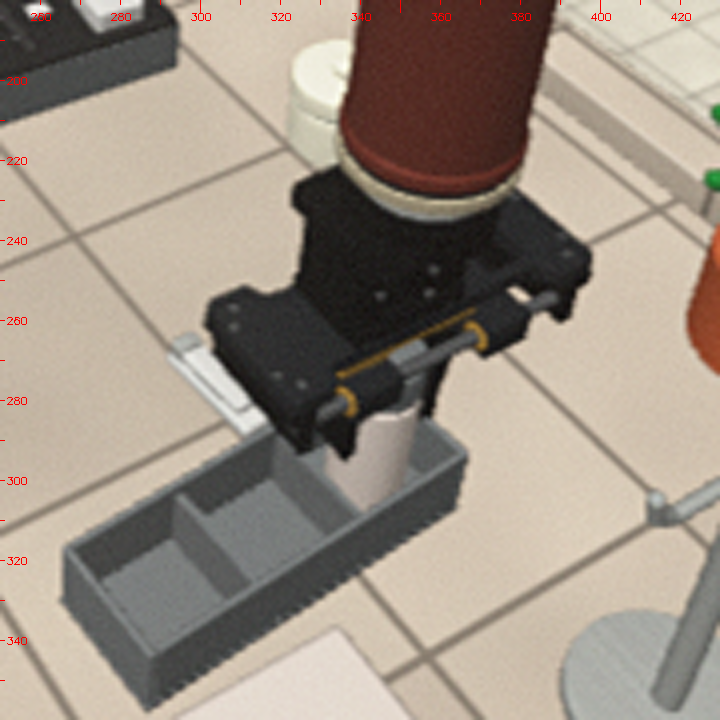

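Bottle is inside the far cell, just touching. Release and rise.

Emit:
servo_tool(motion=[[[0,1,0,0,0,0],[0,0,0,0,0,0],[0,0,0,0,0,0],[0,0,0,0,0,0],[0,0,0,0,0,0]]], fingers=43)

```text
clock: 41.12
ee_pos: [0.5722, -0.3846, 0.0625]
tool_rot: [0.499, -0.5, 0.501, -0.5]
wrist_force: [-1.9, 2.2, 8.2]
gripper_width: 0.0436
```

Emit:
servo_tool(motion=[[[0,0,0,0,0,0],[0,0,0,0,0,0],[0,0,0,0,0,0],[0,-10,0,0,0,0],[0,-30,0,0,0,0]]], fingers=70)

```text
clock: 41.75
ee_pos: [0.5711, -0.3838, 0.1006]
tool_rot: [-0.5, 0.501, -0.5, 0.499]
wrist_force: [0.3, 0.3, 1.0]
gripper_width: 0.0697
```

Emit:
servo_tool(motion=[[[0,-40,0,0,0,0],[0,-40,0,0,0,0],[0,-20,0,0,0,0],[0,0,0,0,0,0],[0,0,0,0,0,0]]])

```text
clock: 42.38
ee_pos: [0.5715, -0.3838, 0.1996]
tool_rot: [-0.5, 0.501, -0.5, 0.499]
wrist_force: [0.2, -0.0, -0.2]
gripper_width: 0.07
```

```bash
python3 plan.py .392 .278 .19 0;python3 - <<'E'
from items import *
crop(cam('side'),(240,220,430,360),4,'s20')
crop(cam('top'),(90,180,440,290),2,'t20')
E
```

```text
t 42.38 pos [ 0.5715 -0.3838  0.1996] jawyaw -0.11 tilt 0.12 F [ 0.2 -0.  -0.2] w 0.0700 j [-0.02  0.52  0.8   1.42 -0.38  1.36  0.79]
[-55.1, 0.9, -15.1, 0.01, -0.01, -0.01]
[-55.1, 0.9, -15.1, 0.01, -0.01, -0.01]
[-55.1, 0.9, -15.0, 0.01, -0.01, -0.01]
[-55.1, 0.9, -15.0, 0.01, -0.01, -0.01]
[-55.1, 0.9, -15.0, 0.01, -0.01, -0.01]
[-55.1, 0.8, -15.0, 0.01, -0.01, -0.01]
[-55.1, 0.8, -15.0, 0.01, -0.01, -0.01]
[-55.1, 0.8, -15.0, 0.01, -0.01, -0.01]
[-55.1, 0.8, -15.0, 0.01, -0.01, -0.01]
[-55.1, 0.8, -15.0, 0.01, -0.01, -0.01]
[-55.1, 0.8, -15.0, 0.01, -0.01, -0.01]
[-55.2, 0.8, -15.0, 0.01, -0.01, -0.01]
```

View pics/s20.png

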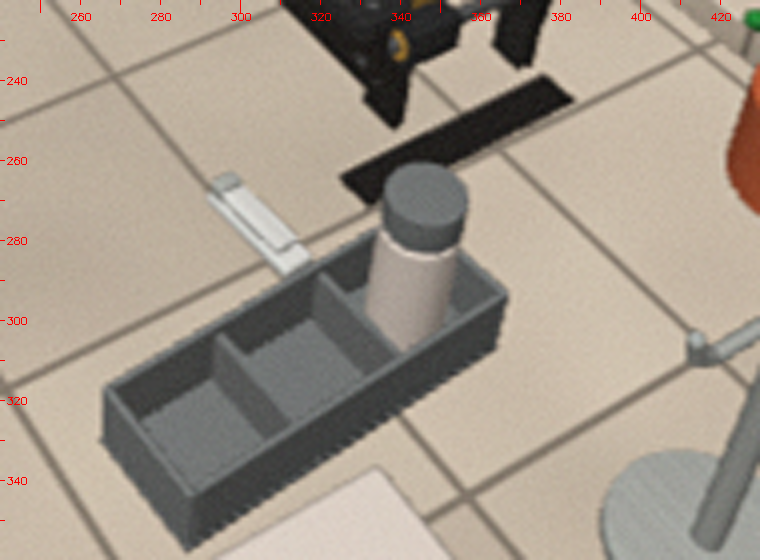

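View pics/t20.png

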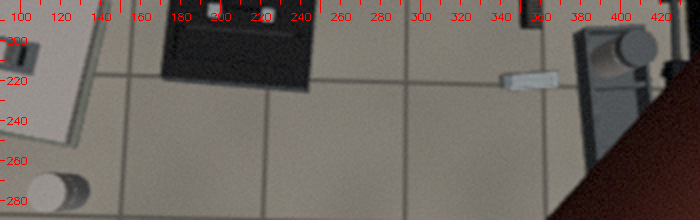

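Emit:
servo_tool(motion=[[[-40,0,-11,0,0,0],[-55,0,-15,0,0,0],[-55,0,-15,0,0,0],[-55,0,-15,0,0,0],[-55,0,-15,0,0,0]]])

```text
clock: 43.1
ee_pos: [0.5003, -0.1222, 0.2002]
tool_rot: [-0.5, 0.501, -0.5, 0.499]
wrist_force: [0.6, 0.6, 0.6]
gripper_width: 0.0702
```

Emit:
servo_tool(motion=[[[-55,0,-15,0,0,0],[-55,0,-15,0,0,0],[-55,0,-15,0,0,0],[-55,0,-15,0,0,0],[-55,0,-15,0,0,0]]])

```text
clock: 43.72
ee_pos: [0.4257, 0.1525, 0.2006]
tool_rot: [-0.5, 0.501, -0.5, 0.499]
wrist_force: [1.5, 0.4, 0.3]
gripper_width: 0.0696
```

Emit:
servo_tool(motion=[[[-55,0,-15,0,0,0],[-55,0,-15,0,0,0],[-16,0,-4,0,0,0],[0,0,0,0,0,0],[0,0,0,0,0,0]]])

```text
clock: 44.35
ee_pos: [0.3939, 0.2751, 0.2009]
tool_rot: [0.499, -0.501, 0.501, -0.499]
wrist_force: [-0.1, -0.6, -0.6]
gripper_width: 0.07
```

```bash
python3 plan.py .392 .278 .055 0 5;python3 - <<'E'
from items import *
draw(cam('side'),[cyl(.392,.278,0,.108,.044)],5,(100,90,240,200),'o21')
E
```

```text
t 44.35 pos [0.3939 0.2751 0.2009] jawyaw -0.24 tilt 0.05 F [-0.1 -0.6 -0.6] w 0.0700 j [-1.04 -0.01  0.34  1.91  0.    1.25 -0.71]
[-0.6, 29.2, -0.4, 0.0, -0.05, 0.01]
[-0.6, 29.2, -0.4, 0.0, -0.05, 0.01]
[-0.6, 29.2, -0.4, 0.0, -0.05, 0.01]
[-0.6, 29.2, -0.4, 0.0, -0.05, 0.01]
[-0.6, 29.2, -0.4, 0.0, -0.05, 0.01]
```

View pics/o21.png

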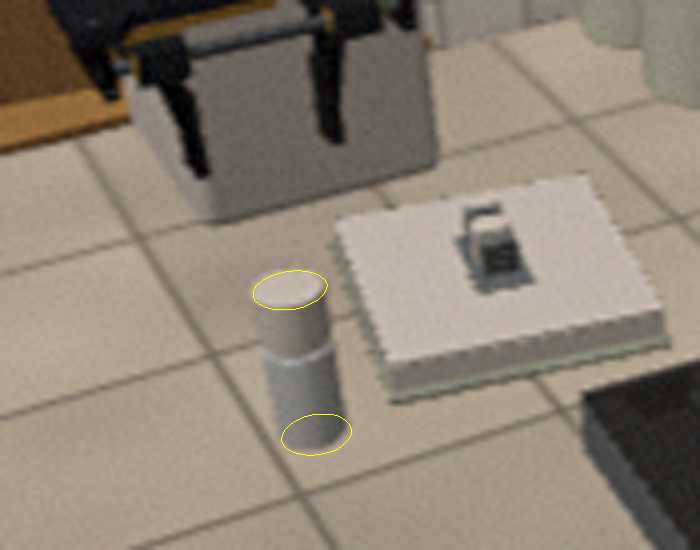

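Emit:
servo_tool(motion=[[[-3,25,-2,0,0,0],[0,35,0,0,0,0],[0,35,0,0,0,0],[0,30,0,0,0,0],[0,20,0,0,0,0]]])

```text
clock: 45.02
ee_pos: [0.3915, 0.2781, 0.055]
tool_rot: [0.499, -0.501, 0.501, -0.499]
wrist_force: [0.4, -0.3, 0.1]
gripper_width: 0.07
```

Emit:
servo_tool(motion=[[[0,0,0,0,0,0],[0,0,0,0,0,0],[0,0,0,0,0,0],[0,0,0,0,0,0],[0,0,0,0,0,0]]], fingers=25)

```text
clock: 45.65
ee_pos: [0.3919, 0.2803, 0.0571]
tool_rot: [0.499, -0.5, 0.501, -0.5]
wrist_force: [0.1, -1.0, 7.0]
gripper_width: 0.0433
```

Emit:
servo_tool(motion=[[[0,0,0,0,0,0],[0,-10,0,0,0,0],[0,-30,0,0,0,0],[0,-40,0,0,0,0],[0,-40,0,0,0,0]]])

```text
clock: 46.28
ee_pos: [0.3908, 0.2796, 0.1776]
tool_rot: [0.5, -0.5, 0.5, -0.499]
wrist_force: [0.8, 1.2, -1.5]
gripper_width: 0.0438
```

```bash
python3 plan.py .4325 -.3927 .172 0;python3 - <<'E'
from items import *
crop(cam('side'),(90,60,270,200),4,'s22')
E
```

```text
t 46.27 pos [0.3908 0.2796 0.1776] jawyaw -0.11 tilt 0.03 F [ 0.8  1.2 -1.5] w 0.0438 j [-1.05  0.01  0.34  1.94 -0.    1.2  -0.71]
[56.0, 0.5, 3.6, 0.0, -0.01, 0.0]
[56.0, 0.5, 3.6, 0.0, -0.01, 0.0]
[56.0, 0.5, 3.6, 0.0, -0.01, 0.0]
[56.0, 0.5, 3.6, 0.0, -0.01, 0.0]
[56.0, 0.5, 3.5, 0.0, -0.01, 0.0]
[56.0, 0.5, 3.5, 0.0, -0.01, 0.0]
[56.0, 0.5, 3.5, 0.0, -0.01, 0.0]
[56.0, 0.5, 3.5, 0.0, -0.01, 0.0]
[56.0, 0.5, 3.5, 0.0, -0.01, 0.0]
[56.0, 0.5, 3.5, 0.0, -0.01, 0.0]
[56.0, 0.5, 3.5, 0.0, -0.01, 0.0]
[56.0, 0.5, 3.5, 0.0, -0.01, 0.0]
```

View pics/s22.png

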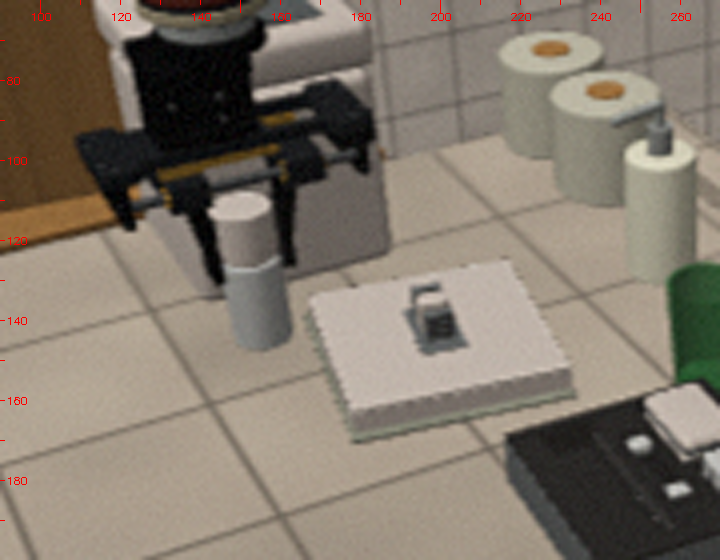

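Emit:
servo_tool(motion=[[[30,0,10,0,0,0],[45,0,14,0,0,0],[50,0,14,0,0,0],[50,0,14,0,0,0],[50,0,12,0,0,0]]])

```text
clock: 46.95
ee_pos: [0.4548, 0.0532, 0.1764]
tool_rot: [-0.499, 0.501, -0.5, 0.5]
wrist_force: [0.1, 0.4, -1.7]
gripper_width: 0.0438
```

Emit:
servo_tool(motion=[[[50,0,10,0,0,0],[50,0,8,0,0,0],[50,0,0,0,0,0],[50,0,-4,0,0,0],[50,0,-6,0,0,0]]])

```text
clock: 47.58
ee_pos: [0.4618, -0.1965, 0.1764]
tool_rot: [-0.499, 0.5, -0.5, 0.5]
wrist_force: [-0.1, 0.8, -1.5]
gripper_width: 0.0436
```

```bash
python3 plan.py .4325 -.3927 .172 0 5
```

```text
t 47.58 pos [ 0.4618 -0.1965  0.1764] jawyaw -0.09 tilt 0.04 F [-0.1  0.8 -1.5] w 0.0436 j [-0.54  0.06  0.9   1.92 -0.05  1.19  0.37]
[39.2, 0.9, -5.8, -0.0, -0.02, -0.01]
[39.2, 0.9, -5.8, -0.0, -0.02, -0.01]
[39.2, 0.9, -5.8, -0.0, -0.02, -0.01]
[39.2, 0.9, -5.8, -0.0, -0.02, -0.01]
[39.2, 0.9, -5.9, -0.0, -0.02, -0.01]
```

Emit:
servo_tool(motion=[[[40,0,-6,0,0,0],[42,0,-6,0,0,0],[42,0,-6,0,0,0],[38,0,-6,0,0,0],[22,0,-3,0,0,0]]])

```text
clock: 48.2
ee_pos: [0.4338, -0.3809, 0.1762]
tool_rot: [-0.499, 0.501, -0.501, 0.499]
wrist_force: [0.7, 0.0, -1.6]
gripper_width: 0.0435
```

Emit:
servo_tool(motion=[[[11,0,-2,0,0,0],[0,0,0,0,0,0],[0,0,0,0,0,0],[0,0,0,0,0,0],[0,0,0,0,0,0]]])

```text
clock: 48.82
ee_pos: [0.4332, -0.3895, 0.1763]
tool_rot: [0.5, -0.5, 0.5, -0.5]
wrist_force: [0.9, -0.6, -2.1]
gripper_width: 0.0439
```

```bash
python3 plan.py .4325 -.3927 .0625 0 5;python3 - <<'E'
from items import *
crop(cam('side'),(200,180,400,340),4,'s23')
E
```

```text
t 48.83 pos [ 0.4332 -0.3895  0.1763] jawyaw -0.06 tilt 0.02 F [ 0.9 -0.6 -2.1] w 0.0439 j [-0.14  0.33  0.98  1.73 -0.29  1.23  0.91]
[0.7, 22.8, -0.2, -0.0, -0.01, -0.0]
[0.6, 22.8, -0.2, -0.0, -0.01, -0.0]
[0.6, 22.8, -0.2, -0.0, -0.01, -0.0]
[0.6, 22.8, -0.1, -0.0, -0.01, -0.0]
[0.6, 22.8, -0.1, -0.0, -0.01, -0.0]
```

View pics/s23.png

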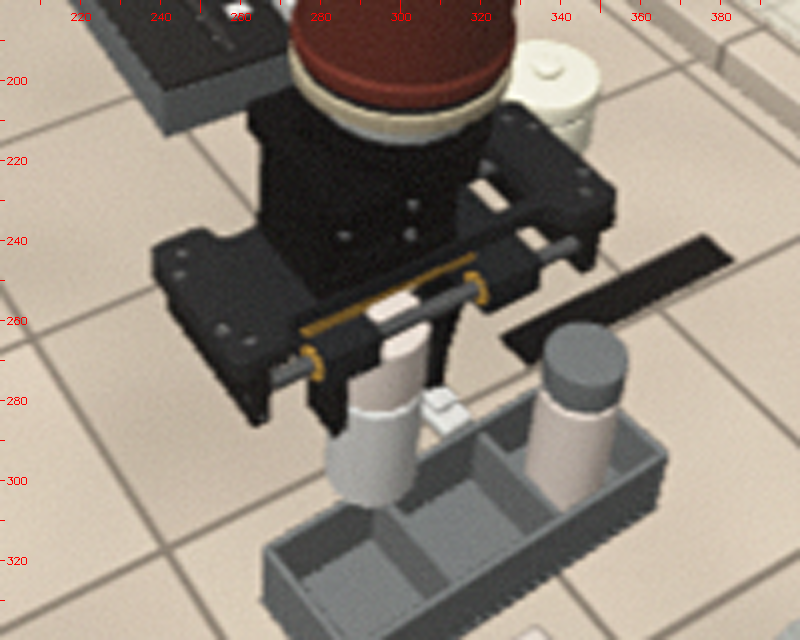

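Emit:
servo_tool(motion=[[[3,22,0,0,0,0],[0,30,0,0,0,0],[0,28,0,0,0,0],[0,18,0,0,0,0],[0,10,0,0,0,0]]])

```text
clock: 49.5
ee_pos: [0.4328, -0.3929, 0.0675]
tool_rot: [-0.5, 0.501, -0.5, 0.499]
wrist_force: [-0.1, 0.7, -1.2]
gripper_width: 0.0436
```

Emit:
servo_tool(motion=[[[0,3,0,0,0,0],[0,2,0,0,0,0],[0,1.5,0,0,0,0],[0,0,0,0,0,0],[0,0,0,0,0,0]]])

```text
clock: 50.12
ee_pos: [0.4332, -0.3934, 0.0622]
tool_rot: [0.499, -0.5, 0.501, -0.5]
wrist_force: [-0.2, 0.2, 0.9]
gripper_width: 0.0436
```

```bash
python3 plan.py ;python3 - <<'E'
from items import *
crop(cam('side'),(200,200,400,360),4,'s24')
E
```

```text
t 50.12 pos [ 0.4332 -0.3934  0.0622] jawyaw -0.11 tilt 0.06 F [-0.2  0.2  0.9] w 0.0436 j [-0.05  0.47  0.89  1.84 -0.42  1.04  1.01]
```

View pics/s24.png

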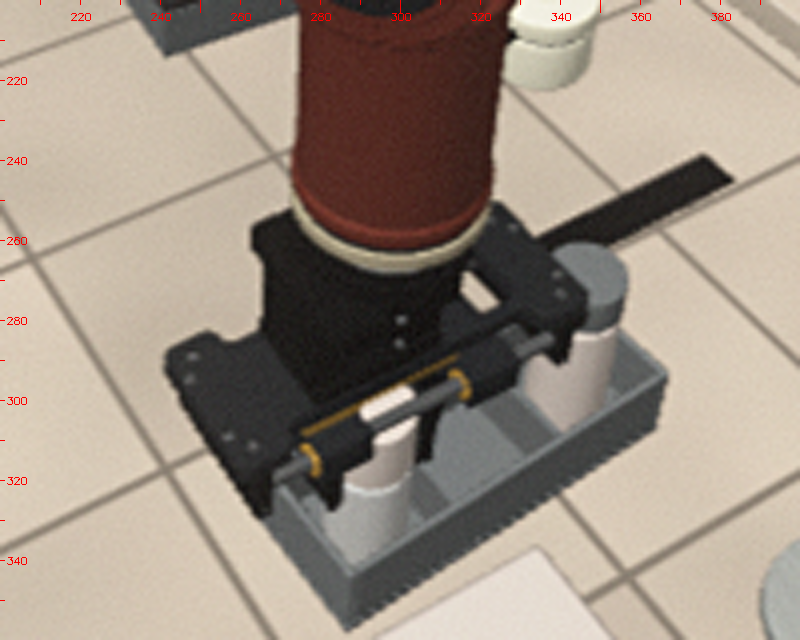

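Emit:
servo_tool(motion=[[[0,0.5,0,0,0,0],[0,0,0,0,0,0],[0,0,0,0,0,0],[0,0,0,0,0,0],[0,0,0,0,0,0]]], fingers=70)

```text
clock: 50.8
ee_pos: [0.4329, -0.3931, 0.0611]
tool_rot: [-0.5, 0.501, -0.5, 0.499]
wrist_force: [-0.0, -0.1, 0.2]
gripper_width: 0.0691
```

Emit:
servo_tool(motion=[[[0,-10,0,0,0,0],[0,-30,0,0,0,0],[0,-40,0,0,0,0],[0,-40,0,0,0,0],[0,-40,0,0,0,0]]])

```text
clock: 51.42
ee_pos: [0.4326, -0.3932, 0.2232]
tool_rot: [0.499, -0.5, 0.501, -0.499]
wrist_force: [-0.4, -0.7, 0.4]
gripper_width: 0.07
```

Emit:
servo_tool(motion=[[[-50,0,0,0,0,0],[-50,0,0,0,0,0],[-50,0,0,0,0,0],[0,0,0,0,0,0],[0,0,0,0,0,0]]])

```text
clock: 52.05
ee_pos: [0.4333, -0.2435, 0.2218]
tool_rot: [0.499, -0.5, 0.501, -0.5]
wrist_force: [0.3, -1.0, 0.3]
gripper_width: 0.07
```

```bash
python3 plan.py ;python3 - <<'E'
from h import *
a=cam('side')['color'];b=cam('top'); cv2.imwrite('pics/f1.png',cv2.resize(a,None,fx=1.5,fy=1.5)); cv2.imwrite('pics/f2.png',cv2.resize(b['color'],None,fx=1.5,fy=1.5))
crop(b,(20,130,280,300),3,'f3')
E
```

```text
t 52.05 pos [ 0.4333 -0.2435  0.2218] jawyaw -0.11 tilt 0.07 F [ 0.3 -1.   0.3] w 0.0700 j [-0.55 -0.02  0.98  1.87  0.02  1.29  0.42]
```

View pics/f1.png

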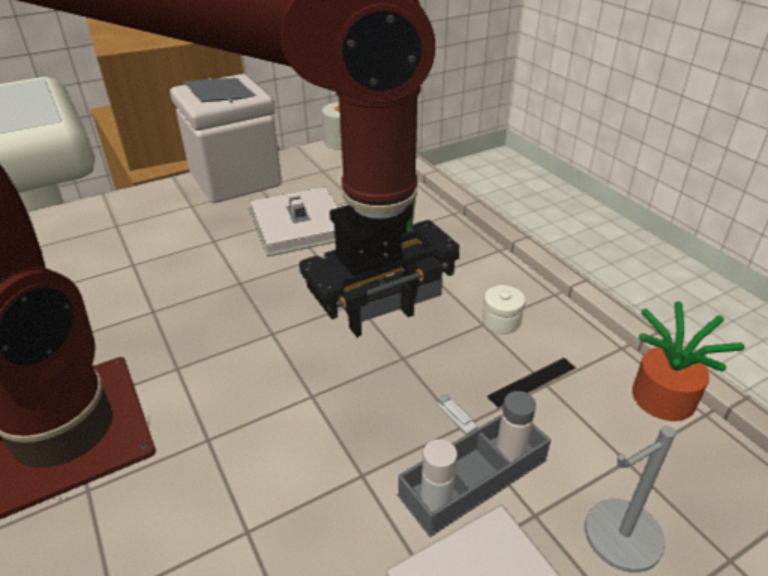

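View pics/f2.png

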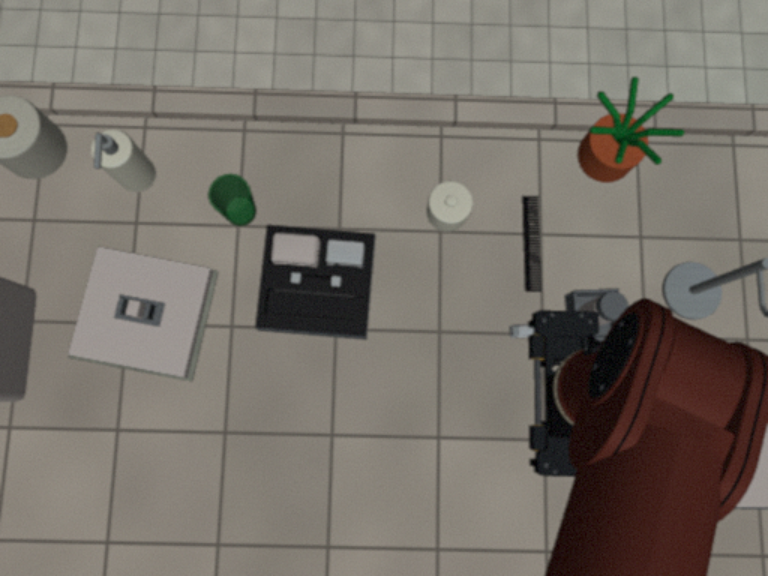

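Run:
```python
from ov import *
c=cam('top')
J=[box(.6639,.1132,.045,.057,.05,.076,-3),box(.6596,.032,.045,.057,.038,.06,-3),box(.557,.366,.006,.029,.184,.192,-9.4)]
draw(c,J,4,(40,140,240,260),'v1')
d=cam('side');draw(d,[cyl(.572,-.384,.005,.119,.044),cyl(.433,-.393,.005,.113,.044)],4,(250,250,380,360),'v2')
```

```text
(no output)
```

View pics/v1.png

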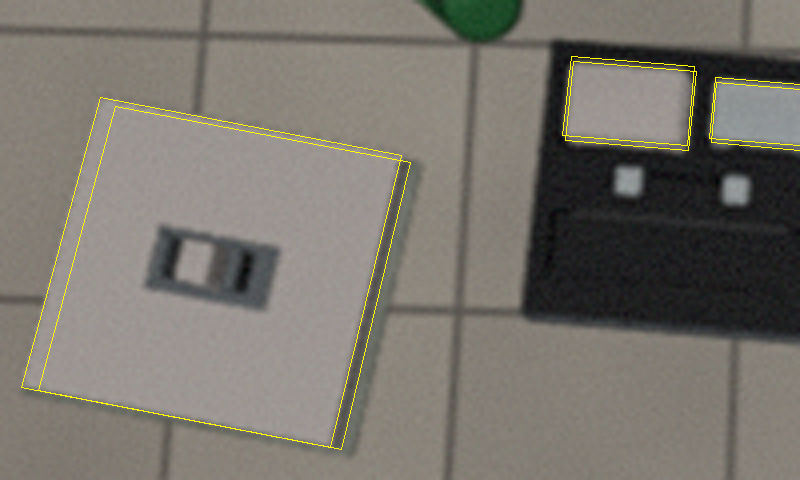

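View pics/v2.png

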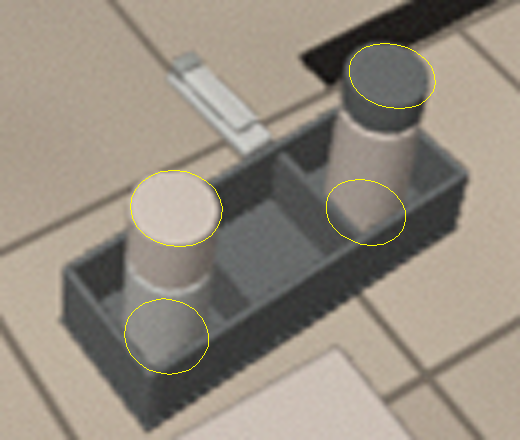

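All poses match the expected final models to about 1–2 mm, except the shampoo bottle. It sits about 3 mm off its model, still well inside its cell, and stands upright. Handing in.

```bash
python3 -c "
from bench import ctrl
print(ctrl.sign_off())"
```

```text
the job is handed in; nothing more can be done
None
```

The job is done and handed in after about 52 s of the 210 s; the sign-off reports no verdict.

- **Cover:** I pinched both buttons (gripper closed to 36 mm, less than the 38 mm of full press), lifted the cover off and set it flat on the mat. It is within a few millimetres of the mat's centre.
- **Grooming pieces:** The trimmer was absent. The soap box and nail set are pressed home. Both stopped with the TCP at 57.4 mm (57 mm expected for fully home), at about 30 N. The nail set was knocked aside once during the run; I measured it again before picking it up.
- **Bottles:** The lotion was absent. The shampoo and spray stand upright in the two end cells of the caddy.
- **Last checks:** In the final pictures the cover, pieces and spray match the expected positions to 1–2 mm. The shampoo is about 3 mm off the spot I aimed for, still well inside its cell. Tumbler, pot, comb and clip look unmoved, and the gripper was clear of everything. No check failed.

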